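# Seat a sample bottle in the V of a bottle clamp and lock it

## Task

Put the short glass sample bottle upright on the bench between the V-shaped jaw and the free jaw of the bottle clamp, and push it home until it sits centred against both faces of the V while the free jaw is still well back. Then slide the free jaw up until its cork pad bears on the bottle, and swing the clamp's lever fully round to lock it. Leave the bottle clamped, upright and still centred, and do not disturb the other things on the bench.

Things in the scene. Friction and masses are not known exactly. Their poses are not given: they have to be found in the camera images.
- bottle_center (a point): Centre of the loose sample bottle: clear glass, short open neck, body diameter 58 mm up to about 60 mm height, 103 mm tall, 0.1 to 0.2 kg, upright at the start on the bench to the right (-y) of the clamp. The point is on its axis, half-way up (51.5 mm above its underside). z axis up along the bottle.
- v_seat (a point): Where the bottle's centre lies when it touches both faces of the clamp's V, 51.5 mm above the bench. Axes of the clamp: x points into the V (push the bottle along +x), y to the side of the clamp's bar, z up. The bisector of the V is y = 0. In this frame the upright faces (45 mm high) run from near the apex at x = +41 mm, y = 0 out to x = +7, y = +-34 mm; their backing reaches y = +-50 mm.
- bottle_clamp: The clamp, fixed to the bench; origin on the bench under v_seat, same axes. A grey 90 degree V lined with slippery white plastic opens to -x. A steel bar (12 mm wide, top 30 mm above the bench) runs along x at y = +85 mm from x = +76 to -220 mm and carries the free jaw on a collar (top 44 mm, y = 70 to 100 mm). Its -y side is open; the bottle stands on the bare bench inside.
- jaw (a joint): Position of the free jaw along the bar in m: 0 fully back, 0.115 fully forward (towards the V). It stays where it is left; about 6 N slide it. In the axes of v_seat the lever's pivot and the middle of the jaw's arm lie at x = -162 mm + jaw, the pad's face at x = -129 mm + jaw + 4 mm x lever (rad): with the lever open it meets a seated bottle at jaw = 0.100.
- jaw_back (a point): Place on the back (-x) face of the free jaw's arm where it can be pushed to +x: 40 mm to the bar's side of the lever's pivot, 30 mm above the bench. The arm is a straight beam across the clamp, 26 mm thick in x, from y = -16 to +70 mm, top 44 mm above the bench; it can also be pinched here from above. Axes as v_seat.
- pad_face (a point): Centre of the front (+x) face of the free jaw's round cork pad (28 mm diameter, 28 mm above the bench), the face that meets the bottle. It stands 20 mm in front of the jaw's arm. Axes as v_seat.
- clamp_pad: The cork pad itself; its origin is on the bench under the lever's pivot (33 mm behind the pad's face). The lever drives it forward out of the jaw.
- lever (a joint): Lever on the free jaw, rad: 0 open, pointing straight back (-x of the clamp); 1.5 locked (stop), pointing to the open side (-y); grows counter-clockwise seen from above. Vertical pivot in the middle of the jaw's arm at y = 0. Stays where left; about 2 N at its end turn it. A full swing drives the pad 6 mm forward, so it squeezes only if the pad was at the bottle; the jaw may slip back a few mm.
- lever_end (a point): Point on the lever 70 mm from its pivot, near its free end, 55 mm above the bench. The lever is a bare metal bar 13 mm wide, 12 mm high (49 to 61 mm above the bench), clear of the bench beneath; x axis of this point points from here to the pivot.
- sample_bottle: The same sample bottle; origin at the centre of its underside.
- conical_center (a point): Bystander: conical flask, 79 mm wide, 136 mm tall; point half-way up. Leave it alone.
- petri_center (a point): Bystander: shallow round dish, 94 mm wide, 18 mm tall, on the bench to the right of the V; point half-way up. Leave it alone.
- boat_center (a point): Bystander: square white plastic weighing tray 81 mm wide, 13 mm tall; point half-way up. Leave it alone.
Mind the look-alikes: they are no part of the job. Leave any blue or orange look-alike of the sample_bottle alone.

How it is judged:
By the outcome, as a careful person would: the job done as asked, in the order asked, and still so for the second after the job is handed in, with the robot touching nothing.
It also fails if it takes over 72 s, if anything falls off the work surface, if the arm or the gripper's body presses on something with over 40 N, if the wrist force passes 120 N, or if a joint passes its speed limit or range.

## Robot

A 6-joint arm with a two-finger parallel gripper is mounted at the origin on a cart in front of the work surface, level with it; the furniture and walls round the work are solid. World frame = base frame: x ahead of the robot, y to its left, z up, the work surface at z = 0. Lengths are in m, angles in rad, forces in N, time in s.
With the tool pointing down it reaches from about 0.275 to 0.825 m from the base axis. Payload 4.9 kg.
Tool frame: the origin (TCP) lies between the finger pads; the fingertips stand 19 mm ahead of it and the grasp point (between the pads) is the TCP (manip.finger_overhang is the distance from the TCP to the fingertips, in m); z points along the fingers, y is the direction in which the jaws open and shut (so a half turn about z gives the same grasp; the last joint's range is limited). The gripper opens to 85 mm and grips with 20 to 120 N. Pads are 22 mm wide; open, the fingers measure 114 mm over their backs; the gripper's body (76 mm by 85 mm) begins 54 mm behind the grasp point. The pads swing forward as they close: fully open they stand 13 mm farther back than shut.
Start: joints at [-1.362, 0.326, -0.193, 1.052, 0, 1.437], TCP at [0.185, -0.518, 0.25] pointing down, gripper open.
Joint ranges: [-2.65, 2.65], [-0.97, 1.79], [-1.3, 1.35], [-1.93, 2.1], [-1.47, 1.37], [-3.14, 3.14]. Speed limits (rad/s): [2.57, 2.57, 3.14, 3.14, 3.14, 3.14].

## Interface

Orientations are given as a unit quaternion [x, y, z, w].
In Python, from station import manip gives the robot as it stands. The module is installed in compiled form; this text tells all that it offers.
- The arm moves only by the tool arm_command, never from a script. Its argument "commands" is one flat list of numbers, 7 for each row, row after row: the shift along the tool's x, y, z in mm, then the turn, a rotation vector about the tool's x, y, z in degrees, then the finger opening in mm, from 0 to 85.4. A call has 1 to 12 rows; each row is the pose to reach, as a shift and turn from the pose commanded when the call began, along the tool's axes at that moment; what a row does not reach only later rows make up. A row lasts 1/12 s, in which the tool goes at most 41.7 mm and 7.16 degrees, less where a joint would pass 70% of its speed; a pose out of reach is approached as far as the arm can. A call with a gripper value outside its range is refused whole. The fingers move at their own pace and stop on an object; "grip_force" is the grip in N (left out, the last holds). Time passes only in rows, so rows that repeat a pose let the fingers close. It gives the time, the measured TCP pose, the force and the opening at its end, in the units of the state.
- manip.get_state(): the state, without advancing time (a new reading comes with each control period).
- manip.read_camera(name): name is "side" or "top"; returns a dict with "frame" (384x512x3 uint8, red, green, blue), "z_map" (384x512 float32, m along the optical axis (not along the pixel's ray), 0 where there is no reading), "fx", "fy", "cx", "cy" (pixels), "rvec" (rotation vector, rad) and "tvec" (3), from world to camera coordinates, as OpenCV has them. Camera axes: x right, y down, z forward; pixel columns grow to the right and rows downward; lengths in m; the calibration is good to about 2 mm. A picture is of the moment at which its call begins.
- manip.job_done(): hands the job in, once; it reports no verdict.
The state is a dict: "time_s": time; "qpos": joint angles; "joint_vel": joint speeds; "joint_efforts": joint torques, N m; "ee_pos": TCP position; "eef_rot": TCP orientation; "force": force on the tool from outside, world axes, zero at the start; "wrist_torque": the same for the moment, N m; "finger_gap": opening from 0.0 (shut) to 1.0 (fully open).
Only numpy, scipy, OpenCV 4.12 (cv2) and the standard library are available. Lean on these libraries where they do the work, as an engineer would, in place of code of your own. Each camera call takes 0.05 s, during which the arm holds its last target.

## Working session

There is one attempt and no reset: what is moved stays moved. The work goes in short steps, Python scripts to look and compute and a tool call to move; the robot and the scene stay as the last step left them, time stands still between calls to the robot, and variables do not carry over. Pictures are saved under pics/ and viewed, and the job is handed in when it is done.

Besides the shell and the picture viewer there is one more tool, called after ">>>" in YAML: its name, and indented under it one key for each argument. arm_command: Moves the arm, as the interface text tells. Its arguments: {"type":"object","properties":{"commands":{"type":"array","items":{"type":"number"}},"grip_force":{"type":"number"}},"required":["commands"]}

```bash
mkdir -p pics; cat > h.py <<'E'
import numpy as np,cv2
from station import manip
def cam(n,save=None):
    c=manip.read_camera(n)
    if save: cv2.imwrite('pics/'+save,cv2.cvtColor(c['frame'],cv2.COLOR_RGB2BGR))
    R,_=cv2.Rodrigues(np.array(c['rvec'],float)); c['R']=R; c['t']=np.array(c['tvec'],float).reshape(3)
    return c
def ray(c,u,v):
    d=c['R'].T@np.array([(u-c['cx'])/c['fx'],(v-c['cy'])/c['fy'],1.0]); o=-c['R'].T@c['t']; return o,d
def onz(c,u,v,z):
    o,d=ray(c,u,v); return o+d*(z-o[2])/d[2]
def cloud(c):
    z=c['z_map']; v,u=np.indices(z.shape)
    P=np.stack([(u-c['cx'])/c['fx']*z,(v-c['cy'])/c['fy']*z,z],-1)
    return (P-c['t'])@c['R']
def proj(c,P):
    p=c['R']@np.array(P,float)+c['t']; return c['fx']*p[0]/p[2]+c['cx'],c['fy']*p[1]/p[2]+c['cy']
E
python3 - <<'E'
from h import *
for n in('side','top'):
    c=cam(n,n+'0.png'); print(n,-c['R'].T@c['t'],c['R'][2],c['fx'])
print(manip.get_state(),manip.finger_overhang)
E
```

```text
side [ 0.63612524 -0.82008969  0.64115624] [-0.06728972  0.86946232 -0.4893949 ] 402.3634949117692
top [0.48311617 0.19068886 1.29628238] [ 0.08022082  0.0077015  -0.99674736] 432.8211358801677
{'time_s': 0.1, 'qpos': array([-1.36220816e+00,  3.26866502e-01, -1.93507962e-01,  1.05199453e+00,
        6.02817076e-06,  1.43660580e+00]), 'joint_vel': array([-0.00173581, -0.00263003,  0.00186611, -0.00121223,  0.0002386 ,
       -0.00085496]), 'joint_efforts': array([-1.98411108e-04, -4.44241869e+01,  2.63036692e+01,  7.88077101e-03,
       -1.16021024e-04, -7.74940730e-06]), 'ee_pos': array([ 0.18477045, -0.51750182,  0.24957275]), 'eef_rot': array([ 9.85348458e-01,  1.70551451e-01, -2.62318863e-05, -7.85900293e-04]), 'force': array([ 0.43036654, -0.19040504,  0.16991206]), 'wrist_torque': array([0.00724286, 0.03464964, 0.03677477]), 'finger_gap': 0.998012529132366} 0.019
```

View pics/side0.png

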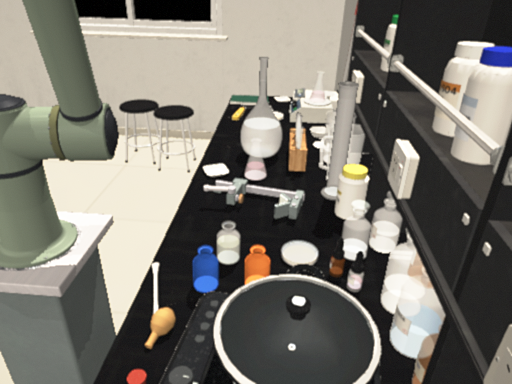

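View pics/top0.png

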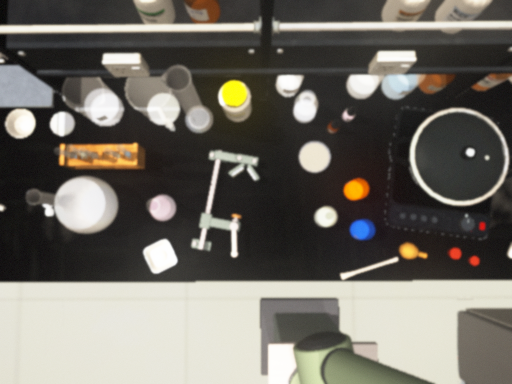

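The side view shows the clamp at (255,197), the clear bottle at (228,243), and the look-alikes at (206,270) blue and (257,265) orange. In the top view the clamp is around (225,205), the bottle is at (326,216) and the dish is at (314,157).

```bash
python3 - <<'E'
from h import *
c=cam('top'); f=c['frame'][...,::-1]
cv2.imwrite('pics/t1.png',cv2.resize(f[135:275,180:350],None,fx=4.5,fy=4.2857,interpolation=cv2.INTER_CUBIC))
s=cam('side'); g=s['frame'][...,::-1]
cv2.imwrite('pics/s1.png',cv2.resize(g[165:285,180:340],None,fx=5,fy=5,interpolation=cv2.INTER_CUBIC))
for n,k,box in(('top',c,(135,275,185,350)),('side',s,(165,285,180,340))):
    P=cloud(k)
    # height summary
    a,b,d,e=box
    h=np.clip(P[a:b,d:e,2]*1000,-20,120); h=np.where(k['z_map'][a:b,d:e]>0,h,-20)
    im=cv2.applyColorMap(((h+20)/140*255).astype(np.uint8),cv2.COLORMAP_JET)
    cv2.imwrite(f'pics/h_{n}.png',cv2.resize(im,None,fx=4.5,fy=4.5,interpolation=cv2.INTER_NEAREST))
np.savez('c0.npz',top=cloud(c),side=cloud(s))
E
```

```text
(no output)
```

View pics/t1.png

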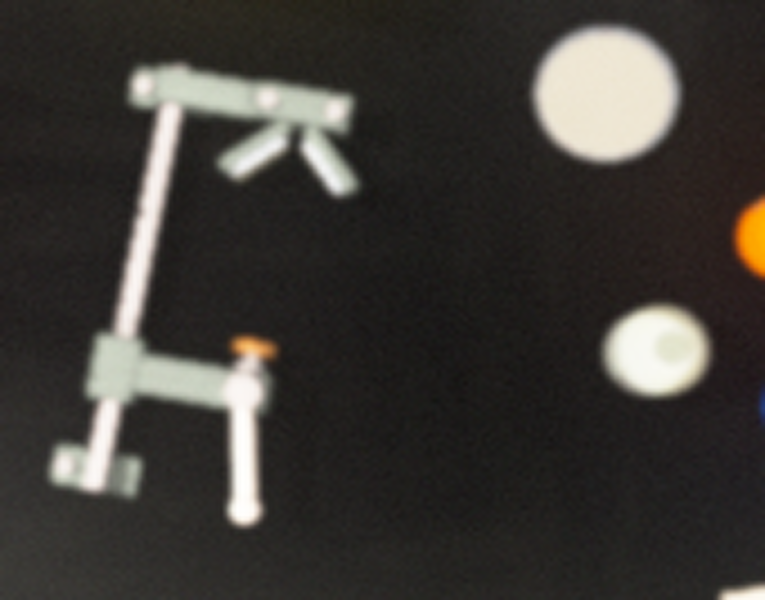

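View pics/s1.png

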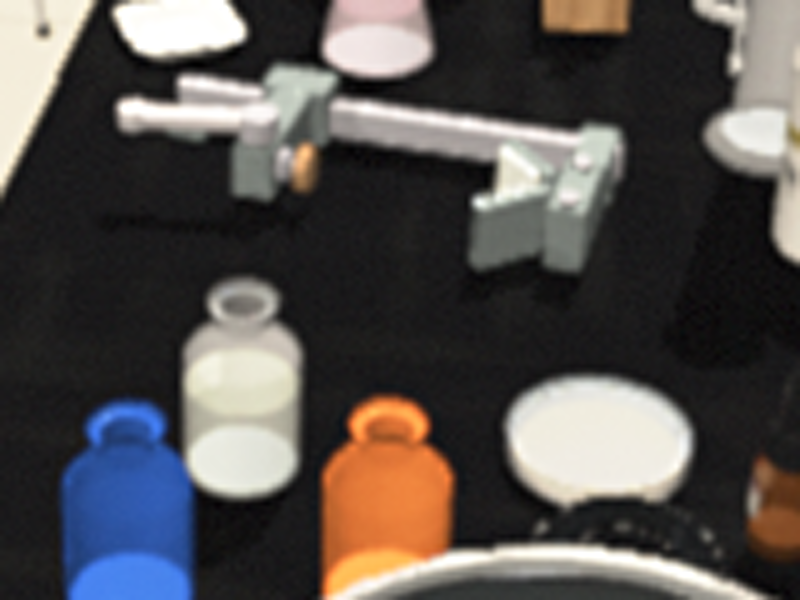

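View pics/h_top.png

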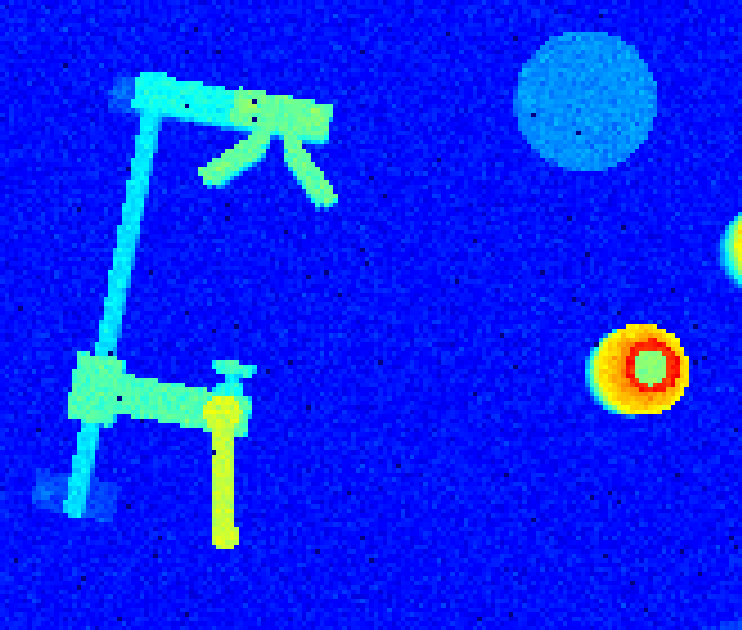

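View pics/h_side.png

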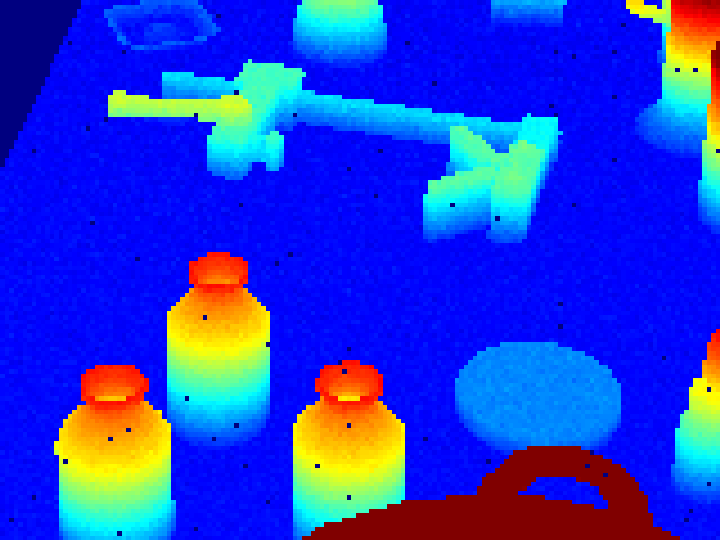

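```bash
python3 - <<'E'
from h import *
d=np.load('c0.npz');
def fitcirc(p):
    A=np.c_[2*p,np.ones(len(p))]; s=np.linalg.lstsq(A,(p**2).sum(1),rcond=None)[0]; return s[:2],np.sqrt(s[2]+s[:2]@s[:2])
# bottle from side cloud body: 
for n in('top','side'):
    P=d[n].reshape(-1,3)
    m=(P[:,2]>.015)&(P[:,2]<.055)
    print(n,'bench z',np.median(P[(abs(P[:,2])<.02)&(P[:,0]>.3)&(P[:,0]<.6)&(abs(P[:,1])<.3)][:,2]))
S=d['side'];T=d['top']
def reg(P,a,b,c,e,z0,z1):
    q=P[a:b,c:e].reshape(-1,3); return q[(q[:,2]>z0)&(q[:,2]<z1)]
B=reg(S,218,268,212,245,.012,.055); print('body side',fitcirc(B[:,:2]),len(B), B[:,2].min())
N=reg(S,218,240,216,240,.09,.115); print('rim side',N.mean(0),fitcirc(N[:,:2]),np.percentile(N[:,2],95))
R=reg(T,200,230,310,340,.093,.115); print('rim top',fitcirc(R[:,:2]),np.percentile(R[:,2],[50,95]))
# clamp
for n,P,box in(('top',T,(145,255,185,265)),):
    q=reg(P,*box,.02,.07)
    bar=reg(P,160,213,190,225,.02,.036)
    mu=bar[:,:2].mean(0);u=np.linalg.svd(bar[:,:2]-mu)[2][0]; u*=np.sign(u[0])
    print('bar',mu,u,np.degrees(np.arctan2(u[1],u[0])),bar[:,2].mean(),len(bar))
    lev=reg(P,222,258,228,242,.053,.07); 
    l=lev[:,:2];ml=l.mean(0);ul=np.linalg.svd(l-ml)[2][0];ul*=np.sign(ul[0]);print('lever',ml,ul,np.degrees(np.arctan2(ul[1],ul[0])),np.median(lev[:,2]),l[(l-ml)@ul==((l-ml)@ul).min()],l[(l-ml)@ul==((l-ml)@ul).max()])
    yv=np.array([-u[1],u[0]])
    loc=lambda p:np.c_[(p[:,:2]-mu)@u,(p[:,:2]-mu)@yv+.085]
    V=reg(P,160,185,225,262,.038,.052); L=loc(V)
    print('all x range of bar',loc(reg(P,150,255,185,225,.02,.036))[:,0].min())
    np.save('V.npy',np.c_[L,V])
    for s in (1,-1):
        k=L[(np.sign(L[:,1])==s)&(L[:,0]<L[:,0].max()-.01)]
        print(s,k.min(0)*1e3,k.max(0)*1e3,len(k))
    J=reg(P,210,235,196,245,.036,.05);j=loc(J); print('arm',np.percentile(j,[2,98],axis=0)*1e3)
    print('lever loc',(loc(lev).min(0),loc(lev).max(0)))
    im=np.zeros((500,800,3),np.uint8)
    a=loc(q)
    for (x,y),z in zip(a,q[:,2]):
        cv2.circle(im,(int(400+x*1600),int(250-y*1600)),2,(0,255,255) if z>.052 else (0,255,0) if z>.037 else (255,100,0),-1)
    for x in np.arange(-.24,.25,.02): cv2.line(im,(int(400+x*1600),0),(int(400+x*1600),500),(60,60,60),1)
    for y in np.arange(-.14,.15,.02): cv2.line(im,(0,int(250-y*1600)),(800,int(250-y*1600)),(60,60,60) if abs(y)>.001 else (0,0,255),1)
    cv2.imwrite('pics/loc.png',im)
E
```

```text
top bench z -0.0008160708950857894
side bench z -0.0015177325526053531
body side (array([ 0.51904882, -0.01064559]), np.float64(0.028082906078084103)) 316 0.012110439082223451
rim side [ 0.51942894 -0.00872294  0.09640958] (array([ 0.5202537 , -0.01053721]), np.float64(0.014400393458757108)) 0.10103237858730374
rim top (array([ 0.52064487, -0.00975266]), np.float64(0.013894454748413072)) [0.09836159 0.10465898]
bar [0.61558892 0.31808351] [ 0.97963513 -0.20078597] -11.582924423876726 0.028824900272693476 238
lever [0.45866198 0.25540578] [0.99988013 0.0154833 ] 0.8871630070558215 0.060228264496437554 [[0.40946086 0.25864637]] [[0.50310339 0.26107641]]
all x range of bar -0.19120293802567218
1 [3.72837477e+01 9.52627280e-06] [85.66888369 46.97927654] 113
-1 [ 38.32450325 -43.50230461] [86.27742864 -0.74216216] 111
arm [[-126.96175992  -13.45832374]
 [ -75.83338466   97.70987935]]
lever loc (array([-0.18999615, -0.02530344]), array([-0.09653907,  0.01105039]))
```

View pics/loc.png

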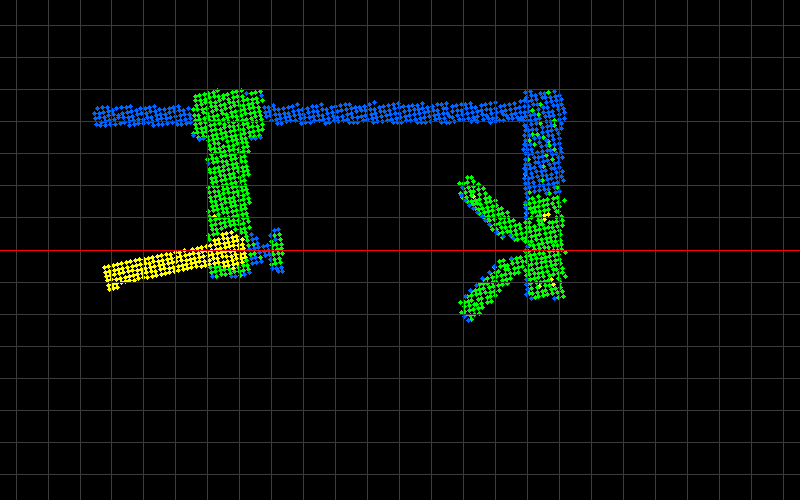

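```bash
cat >> h.py <<'E'
from scipy.optimize import least_squares
E
python3 - <<'E'
from h import *
d=np.load('c0.npz');T=d['top'];S=d['side']
def allz(P,a,b,c,e): return P[a:b,c:e].reshape(-1,3)
# robust bar line, both views; bar top 30
u=np.array([.9796,-.2008]);mu=np.array([.61559,.31808])
P=np.vstack([T[140:260,180:270].reshape(-1,3)])
for it in range(6):
    yv=np.array([-u[1],u[0]]);x=(P[:,:2]-mu)@u;y=(P[:,:2]-mu)@yv
    m=(abs(y)<.009)&(P[:,2]>.02)&(P[:,2]<.036)&(x>-.18)&(x<.05)&~((x>-.14)&(x<-.07))
    # bin the centres along x to reduce bias
    bx=np.round(x[m]/.01); C=np.array([P[m][bx==k][:,:2].mean(0) for k in np.unique(bx)])
    ln=cv2.fitLine(C.astype(np.float32),cv2.DIST_HUBER,0,1e-4,1e-5).ravel()
    u=ln[:2]*np.sign(ln[0]); c0=ln[2:]; mu=c0+u*((mu-c0)@u)
print('bar',mu,u,np.degrees(np.arctan2(u[1],u[0])))
yv=np.array([-u[1],u[0]])
loc=lambda p:np.c_[(p[:,:2]-mu)@u,(p[:,:2]-mu)@yv+.085,p[:,2]]
for n,Q,bx in(('top',T,(140,262,180,270)),('side',S,(165,222,195,310))):
    q=loc(allz(Q,*bx)); 
    V=q[(q[:,2]>.036)&(q[:,2]<.05)&(q[:,0]>.03)&(abs(q[:,1])<.06)]
    np.set_printoptions(precision=1,suppress=True)
    bar=q[(abs(q[:,1]-.085)<.008)&(q[:,2]>.02)&(q[:,2]<.036)]; print(n,'bar x ends',bar[:,0].min()*1e3,bar[:,0].max()*1e3)
    br=q[(q[:,1]>.015)&(q[:,1]<.06)&(q[:,2]>.02)&(q[:,2]<.05)&(q[:,0]>.06)];print('bridge x pct',np.percentile(br[:,0],[1,5,50,95,99])*1e3)
    for s in(1,-1):
        k=V[(V[:,1]*s>.008)&(V[:,1]*s<.06)&(V[:,0]<.068)]
        # 45deg arms: coord across = (x + s*y)/√2 ; along
        a=(k[:,0]+s*k[:,1])/2**.5*1e3; l=(-k[:,0]+s*k[:,1])/2**.5*1e3
        print(n,s,len(k),'across',np.percentile(a,[3,10,50,90,97]),'slope',np.polyfit(l,a,1)[0],'along max',np.percentile(l,98), 'tip y',k[:,1].max()*1e3 if s>0 else k[:,1].min()*1e3)
    A=q[(q[:,2]>.036)&(q[:,2]<.05)&(q[:,1]>.025)&(q[:,1]<.06)&(q[:,0]<-.05)&(q[:,0]>-.16)]
    print('arm x',np.percentile(A[:,0],[2,50,98])*1e3)
    A=q[(q[:,2]>.036)&(q[:,2]<.05)&(q[:,1]>.06)&(q[:,1]<.11)&(q[:,0]<-.05)&(q[:,0]>-.16)]
    print('collar y',np.percentile(A[:,1],[2,50,98])*1e3)
    A=q[(q[:,2]>.01)&(q[:,2]<.05)&(abs(q[:,1])<.02)&(q[:,0]<-.05)&(q[:,0]>-.09)]
    print('pad x max',np.percentile(A[:,0],[50,90,98])*1e3,'y',np.percentile(A[A[:,0]>A[:,0].max()-.008][:,1],[3,97])*1e3)
print([ (mu+u*x/1e3-yv*.085) for x in (27,30,33)])
E
```

```text
bar [0.61557896 0.31802459] [ 0.980852  -0.1947546] -11.230388
top bar x ends -191.1990576851468 103.0169175139974
bridge x pct [ 61.3  65.   86.3  99.7 101.7]
top 1 67 across [50.3 50.9 56.  62.5 63.3] slope 0.05318812604378962 along max 1.9241538290754374 tip y 45.13838279477636
top -1 62 across [49.3 50.1 55.9 61.4 62.2] slope 0.03216196222673513 along max 0.5375322144084584 tip y -43.713448540341275
arm x [-119.9 -107.5  -95.1]
collar y [61.6 81.9 99.2]
pad x max [-79.2 -74.8 -73.9] y [-12.9  13. ]
side bar x ends -189.20174082703247 103.70767960861855
bridge x pct [ 62.2  64.9  93.4 101.2 101.4]
side 1 47 across [48.2 48.9 54.6 59.7 62.2] slope 0.024869159896039494 along max -0.8152433929478631 tip y 43.179828593847624
side -1 55 across [50.7 52.9 61.  64.6 65. ] slope 0.060973736425626125 along max 3.359234629016687 tip y -46.88884522802798
arm x [-117.9 -103.3  -94.8]
collar y [63.3 78.4 97.2]
pad x max [-77.8 -74.1 -73.3] y [-13.9   5.1]
[array([0.6, 0.2]), array([0.6, 0.2]), array([0.6, 0.2])]
```

```bash
cat >> h.py <<'E'
from scipy.spatial.transform import Rotation as Rn
mu=np.array([.61557896,.31802459]);u=np.array([.980852,-.1947546]);yv=np.array([-u[1],u[0]])
O=mu+u*.0294-yv*.0847
CY=np.degrees(np.arctan2(u[1],u[0]))
def w(x,y): return O+u*x/1e3+yv*y/1e3      # clamp mm -> world
def cl(p): q=np.array(p)[:2]-O; return np.array([q@u,q@yv])*1e3
def go(x,y,z,yaw):
    s=manip.get_state();R=Rn.from_quat(s['eef_rot'])
    Rt=Rn.from_matrix([[np.cos(np.radians(yaw)),np.sin(np.radians(yaw)),0],[np.sin(np.radians(yaw)),-np.cos(np.radians(yaw)),0],[0,0,-1]])
    print('shift',np.round(R.inv().apply(np.array([x,y,z])-s['ee_pos'])*1e3,1),'turn',np.round((R.inv()*Rt).as_rotvec(degrees=True),1))
def st():
    s=manip.get_state();X=Rn.from_quat(s['eef_rot']).as_matrix()
    print('t',round(s['time_s'],2),'pos',np.round(s['ee_pos'],4),'clamp',np.round(cl(s['ee_pos']),1),'yaw',round(np.degrees(np.arctan2(X[1,0],X[0,0])),1),'tilt',np.round(X[:2,2],3),'F',np.round(s['force'],1),'gap',round(s['finger_gap'],3),'q',np.round(s['qpos'],2))
E
python3 - <<'E'
from h import *
print(O,CY,cl([.52,-.01])); st(); go(.52,-.010,.25,180+CY)
E
```

```text
[0.62792029 0.22922064] -11.230388367088006 [ -59.26451626 -255.65801726]
t 0.2 pos [ 0.1848 -0.5177  0.2498] clamp [-289.1 -818.9] yaw 19.6 tilt [-0.     0.001] F [-0.  -1.2  0.3] gap 1.0 q [-1.36  0.33 -0.19  1.05  0.    1.44]
shift [ 4.863e+02 -3.655e+02  3.000e-01] turn [-0.000e+00 -1.000e-01 -1.491e+02]
```

>>> arm_command:
  commands: [15, -11, 0, 0, 0, -4, 85, 40, -30, 0, 0, 0, -10, 85, 67, -50, 0, 0, 0, -16, 85, 94, -70, 0, 0, 0, -22, 85, 121, -91, 0, 0, 0, -28, 85, 148, -111, 0, 0, 0, -34, 85, 175, -131, 0, 0, 0, -40, 85, 202, -151, 0, 0, 0, -46, 85, 229, -172, 0, 0, 0, -52, 85, 256, -192, 0, 0, 0, -58, 85, 283, -212, 0, 0, 0, -64, 85, 300, -225, 0, 0, 0, -70, 85]
  grip_force: 30

```text
time_s: 1.2
ee_pos: [0.3928, -0.2028, 0.2503]
eef_rot: [0.707, 0.707, 0.0, -0.0]
force: [-0.5, 1.2, 0.3]
finger_gap: 0.996
```

```bash
python3 - <<'E'
from h import *
st(); go(.52,-.010,.20,180+CY)
E
```

```text
t 1.2 pos [ 0.3928 -0.2028  0.2503] clamp [-146.5 -469.5] yaw 90.1 tilt [0.    0.001] F [-0.5  1.2  0.3] gap 0.996 q [-0.64  0.13 -0.45  0.99  0.    0.93]
shift [192.6 127.4  50.5] turn [  0.   -0.  -78.7]
```

>>> arm_command:
  commands: [18, 12, 0, 0, 0, -7, 85, 37, 24, 0, 0, 0, -14, 85, 56, 36, 0, 0, 0, -21, 85, 75, 49, 0, 0, 0, -28, 85, 94, 61, 0, 0, 0, -35, 85, 112, 74, 5, 0, 0, -42, 85, 130, 86, 12, 0, 0, -49, 85, 148, 98, 20, 0, 0, -56, 85, 165, 109, 30, 0, 0, -63, 85, 180, 119, 40, 0, 0, -70, 85, 190, 126, 48, 0, 0, -76, 85, 193, 127.5, 50, 0, 0, -78.7, 85]

```text
time_s: 2.2
ee_pos: [0.5207, -0.0114, 0.1987]
eef_rot: [0.098, 0.995, 0.0, -0.001]
force: [0.2, -0.4, -0.1]
finger_gap: 0.997
```

```bash
python3 - <<'E'
from h import *
st(); go(.52,-.010,.058,180+CY)
for n in('top','side'):
    c=cam(n,n+'2.png')
c=cam('side');g=c['frame'][...,::-1];cv2.imwrite('pics/s2.png',cv2.resize(g[130:290,130:330],None,fx=3.7,fy=3.7,interpolation=cv2.INTER_CUBIC))
E
```

```text
t 2.2 pos [ 0.5207 -0.0114  0.1987] clamp [ -58.4 -256.9] yaw 168.7 tilt [-0.002  0.001] F [ 0.2 -0.4 -0.1] gap 0.997 q [-0.16  0.32 -0.35  0.91  0.    0.03]
shift [  0.6   1.1 140.7] turn [ 0.  -0.1 -0.1]
```

View pics/s2.png

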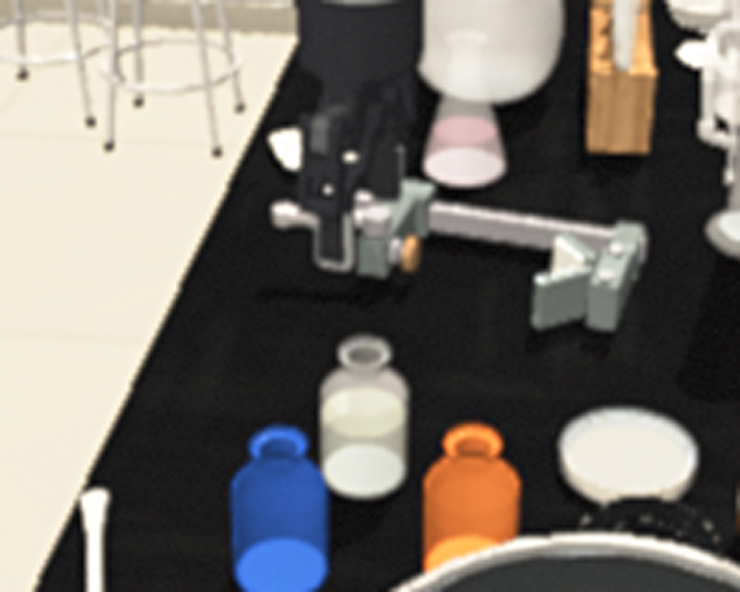

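The gripper hangs above the bottle at about (345,240) in the crop and lines up with the bottle neck at (365,350). I'll descend now.

>>> arm_command:
  commands: [0, 1, 10, 0, 0, 0, 85, 0.5, 1, 30, 0, 0, 0, 85, 0.5, 1, 50, 0, 0, 0, 85, 0.5, 1, 70, 0, 0, 0, 85, 0.5, 1, 90, 0, 0, 0, 85, 0.5, 1, 108, 0, 0, 0, 85, 0.5, 1, 122, 0, 0, 0, 85, 0.5, 1, 132, 0, 0, 0, 85, 0.5, 1, 139, 0, 0, 0, 85, 0.5, 1, 140.5, 0, 0, 0, 85, 0.5, 1, 140.5, 0, 0, 0, 85]

```text
time_s: 3.27
ee_pos: [0.5201, -0.0122, 0.0597]
eef_rot: [0.102, 0.995, -0.0, -0.0]
force: [0.3, 0.4, -0.4]
finger_gap: 0.994
```

>>> arm_command:
  commands: [0, 0, 0, 0, 0, 0, 72, 0, 0, 0, 0, 0, 0, 66, 0, 0, 0, 0, 0, 0, 62, 0, 0, 0, 0, 0, 0, 58, 0, 0, 0, 0, 0, 0, 55, 0, 0, 0, 0, 0, 0, 52, 0, 0, 0, 0, 0, 0, 50, 0, 0, 0, 0, 0, 0, 50, 0, 0, 0, 0, 0, 0, 50]
  grip_force: 30

```text
time_s: 4.02
ee_pos: [0.521, -0.0115, 0.0607]
eef_rot: [0.101, 0.995, 0.001, 0.001]
force: [-1.1, 3.0, 5.7]
finger_gap: 0.665
```

```bash
python3 - <<'E'
from h import *
st()
c=cam('side');g=c['frame'][...,::-1];cv2.imwrite('pics/s3.png',cv2.resize(g[130:290,130:330],None,fx=3.7,fy=3.7,interpolation=cv2.INTER_CUBIC))
E
```

```text
t 4.02 pos [ 0.521  -0.0115  0.0607] clamp [ -57.9 -257. ] yaw 168.4 tilt [0.002 0.001] F [-1.1  3.   5.7] gap 0.665 q [-0.16  0.48 -0.51  0.58  0.    0.04]
```

View pics/s3.png

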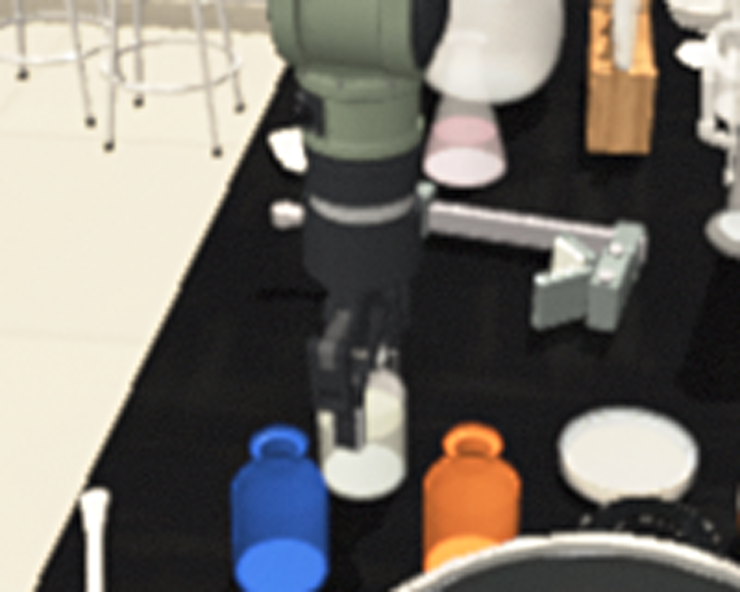

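>>> arm_command:
  commands: [0, 0, -8, 0, 0, 0, 50, 0, 0, -20, 0, 0, 0, 50, 0, 0, -35, 0, 0, 0, 50, 0, 0, -50, 0, 0, 0, 50, 0, 0, -65, 0, 0, 0, 50, 0, 0, -75, 0, 0, 0, 50, 0, 0, -80, 0, 0, 0, 50, 0, 0, -80, 0, 0, 0, 50]

```text
time_s: 4.73
ee_pos: [0.5209, -0.0122, 0.1409]
eef_rot: [0.102, 0.995, -0.0, 0.001]
force: [0.7, 0.4, -2.2]
finger_gap: 0.662
```

```bash
python3 - <<'E'
from h import *
st(); p=w(-20,0); print(p); go(*p,.14,180+CY)
c=cam('side');g=c['frame'][...,::-1];cv2.imwrite('pics/s4.png',cv2.resize(g[110:290,130:330],None,fx=3.3,fy=3.3,interpolation=cv2.INTER_CUBIC))
E
```

```text
t 4.73 pos [ 0.5209 -0.0122  0.1409] clamp [ -58.  -257.6] yaw 168.3 tilt [ 0.002 -0.001] F [ 0.7  0.4 -2.2] gap 0.662 q [-0.16  0.37 -0.43  0.77 -0.    0.04]
[0.60830325 0.23311573]
shift [-36.  257.9   0.9] turn [-0.   0.1 -0.4]
```

View pics/s4.png

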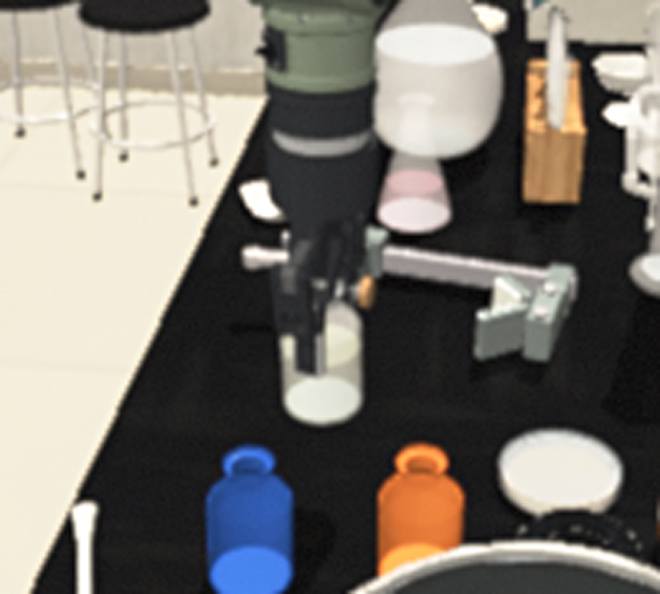

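The bottle is lifted (base near (322,400)) and upright. I'll carry it over the clamp.

>>> arm_command:
  commands: [-1, 8, 0, 0, 0, 0, 50, -4, 28, 0, 0, 0, 0, 50, -8, 54, 0, 0, 0, 0, 50, -12, 82, 0, 0, 0, 0, 50, -16, 112, 0, 0, 0, 0, 50, -20, 142, 0, 0, 0, 0, 50, -24, 172, 0, 0, 0, 0, 50, -28, 200, 0, 0, 0, 0, 50, -31, 224, 0, 0, 0, 0, 50, -34, 243, 0, 0, 0, -0.4, 50, -36, 254, 0, 0, 0, -0.4, 50, -36, 258, 0, 0, 0, -0.4, 50]

```text
time_s: 5.78
ee_pos: [0.6074, 0.2353, 0.1384]
eef_rot: [0.097, 0.995, -0.0, -0.001]
force: [-0.7, -0.4, -0.7]
finger_gap: 0.661
```

>>> arm_command:
  commands: [0, 0, 0, 0, 0, 0, 50, 0, 0, 0, 0, 0, 0, 50]

```text
time_s: 5.95
ee_pos: [0.6069, 0.2327, 0.1391]
eef_rot: [0.098, 0.995, -0.001, -0.001]
force: [-0.5, 0.0, -1.4]
finger_gap: 0.666
```

```bash
python3 - <<'E'
from h import *
st(); p=w(-20,0); go(*p,.061,180+CY)
c=cam('side');g=c['frame'][...,::-1];cv2.imwrite('pics/s5.png',cv2.resize(g[90:270,130:330],None,fx=3.3,fy=3.3,interpolation=cv2.INTER_CUBIC))
E
```

```text
t 5.95 pos [0.6069 0.2327 0.1391] clamp [-21.3  -0.7] yaw 168.7 tilt [-0.001 -0.001] F [-0.5  0.  -1.4] gap 0.666 q [ 0.25  0.59 -0.06  0.92 -0.    0.45]
shift [-1.3  0.8 78.1] turn [-0.1 -0.1 -0.1]
```

View pics/s5.png

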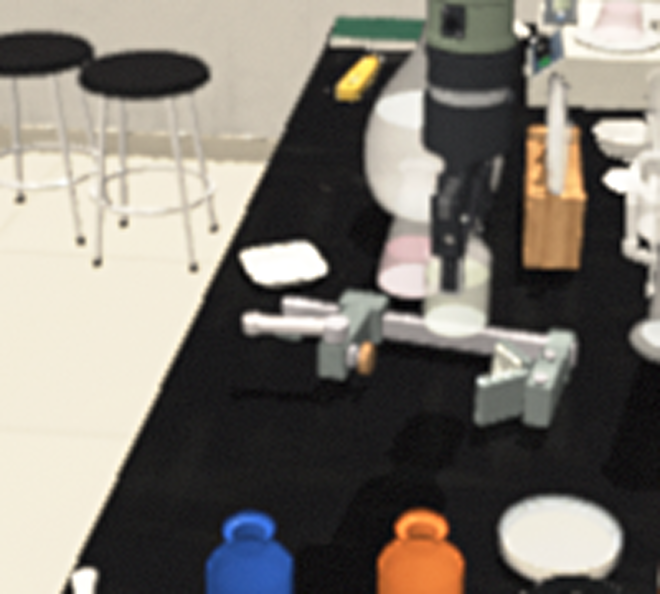

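>>> arm_command:
  commands: [0, 0, 8, 0, 0, 0, 50, -1, 0.5, 22, 0, 0, 0, 50, -1, 0.5, 36, 0, 0, 0, 50, -1, 0.5, 50, 0, 0, 0, 50, -1, 0.5, 62, 0, 0, 0, 50, -1, 0.5, 70, 0, 0, 0, 50, -1, 0.5, 75, 0, 0, 0, 50, -1, 0.5, 77, 0, 0, 0, 50, -1, 0.5, 78, 0, 0, 0, 50, -1, 0.5, 78, 0, 0, 0, 50]

```text
time_s: 6.83
ee_pos: [0.6091, 0.2337, 0.0621]
eef_rot: [0.098, 0.995, 0.0, 0.0]
force: [0.8, 0.0, -1.5]
finger_gap: 0.663
```

```bash
python3 - <<'E'
from h import *
st()
c=cam('side');g=c['frame'][...,::-1];cv2.imwrite('pics/s6.png',cv2.resize(g[130:250,170:330],None,fx=5,fy=5,interpolation=cv2.INTER_CUBIC))
E
```

```text
t 6.83 pos [0.6091 0.2337 0.0621] clamp [-19.4   0.8] yaw 168.7 tilt [0.001 0.   ] F [ 0.8  0.  -1.5] gap 0.663 q [ 0.25  0.68 -0.13  0.76  0.    0.45]
```

View pics/s6.png

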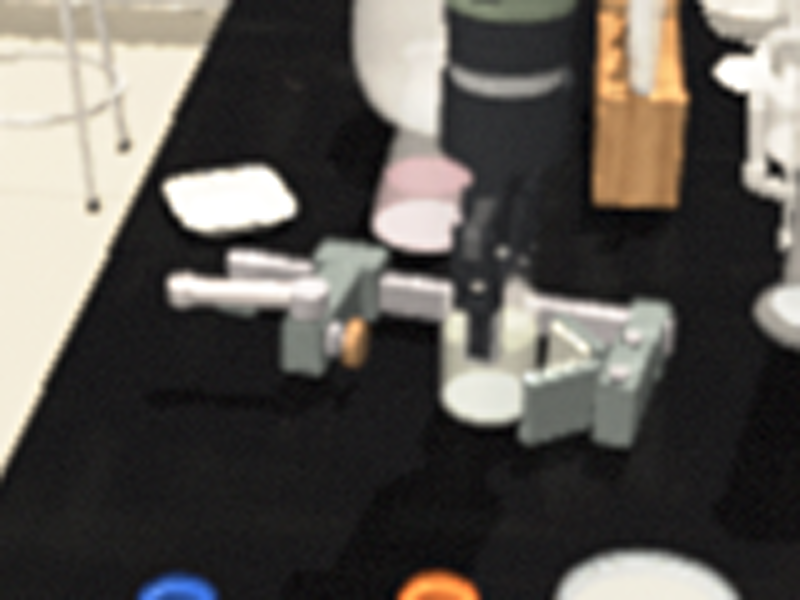

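The bottle is in the opening (base at (490,395)) and hangs just off the bench. I'll set it down and release it.

>>> arm_command:
  commands: [0, 0, 1, 0, 0, 0, 50, 0, 0, 1.5, 0, 0, 0, 50, 0, 0, 2, 0, 0, 0, 50, 0, 0, 2, 0, 0, 0, 50]

```text
time_s: 7.22
ee_pos: [0.6092, 0.2339, 0.0608]
eef_rot: [0.098, 0.995, 0.0, 0.001]
force: [-1.0, -0.0, 4.1]
finger_gap: 0.664
```

>>> arm_command:
  commands: [0, 0, 0, 0, 0, 0, 58, 0, 0, 0, 0, 0, 0, 62, 0, 0, 0, 0, 0, 0, 68, 0, 0, 0, 0, 0, 0, 74, 0, 0, 0, 0, 0, 0, 80, 0, 0, 0, 0, 0, 0, 80]

```text
time_s: 7.72
ee_pos: [0.6086, 0.2337, 0.0597]
eef_rot: [0.098, 0.995, -0.0, -0.0]
force: [-0.4, -0.6, 0.1]
finger_gap: 0.936
```

```bash
python3 - <<'E'
from h import *
st()
E
```

```text
t 7.72 pos [0.6086 0.2337 0.0597] clamp [-19.8   0.6] yaw 168.7 tilt [-0. -0.] F [-0.4 -0.6  0.1] gap 0.936 q [ 0.25  0.68 -0.13  0.76 -0.    0.45]
```

>>> arm_command:
  commands: [0, 0, -5, 0, 0, 0, 82, 0, 0, -20, 0, 0, 0, 82, 0, 0, -40, 0, 0, 0, 82, 0, 0, -60, 0, 0, 0, 82, 0, 0, -78, 0, 0, 0, 82, 0, 0, -88, 0, 0, 0, 82, 0, 0, -90, 0, 0, 0, 40, 15, 0, -90, 0, 0, 0, 0, 35, 0, -90, 0, 0, 0, 0, 50, -0.5, -90, 0, 0, 0, 0, 57, -0.5, -90, 0, 0, 0, 0, 57, -0.5, -90, 0, 0, 0, 0]

```text
time_s: 8.72
ee_pos: [0.5508, 0.2445, 0.1491]
eef_rot: [0.098, 0.995, -0.0, -0.001]
force: [1.1, 0.2, 0.1]
finger_gap: 0.103
```

```bash
cat >> h.py <<'E'
def fitc(p):
    A=np.c_[2*p,np.ones(len(p))]; s=np.linalg.lstsq(A,(p**2).sum(1),rcond=None)[0]; return s[:2],np.sqrt(s[2]+s[:2]@s[:2])
def bottle(c,near,name):
    P=cloud(c).reshape(-1,3); n=np.linalg.norm(P[:,:2]-near,axis=1)<.05
    for a,b in((.012,.055),(.094,.110)):
        q=P[n&(P[:,2]>a)&(P[:,2]<b)]
        L=np.c_[[cl(k) for k in q]] if len(q) else np.zeros((0,2))
        m=np.linalg.norm(L-cl(near),axis=1)<(.032 if a<.05 else .025)*1e3; 
        if m.sum()>8: ce,r=fitc(L[m]); print(name,a,'ctr',np.round(ce,1),'r',round(r,1),m.sum())
E
python3 - <<'E'
from h import *
st(); go(*w(-76,0),.058,180+CY)
for n in('side','top'):
    c=cam(n);bottle(c,w(-19,0),n)
    if n=='side': g=c['frame'][...,::-1];cv2.imwrite('pics/s7.png',cv2.resize(g[130:250,170:330],None,fx=5,fy=5,interpolation=cv2.INTER_CUBIC))
E
```

```text
t 8.72 pos [0.5508 0.2445 0.1491] clamp [-78.6  -0. ] yaw 168.8 tilt [-0.002 -0.001] F [1.1 0.2 0.1] gap 0.103 q [ 0.3   0.5  -0.19  0.88  0.    0.49]
shift [-2.8  0.1 91. ] turn [-0.1 -0.1  0. ]
side 0.012 ctr [-21.6  -0.2] r 27.6 214
side 0.094 ctr [-19.6  -0. ] r 15.0 44
```

View pics/s7.png

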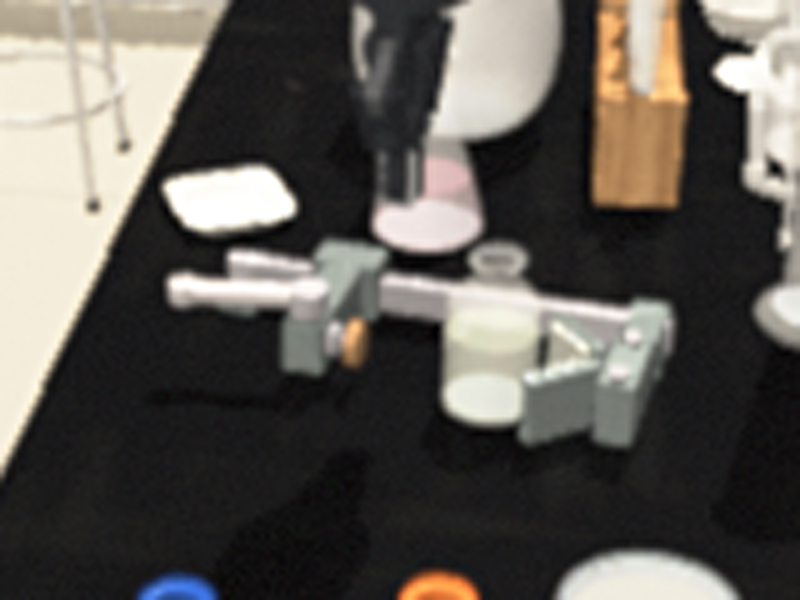

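The bottle stands free and upright, measured at (-20.5, 0) mm in clamp axes, and the closed fingers are behind it. I'll lower them and push.

>>> arm_command:
  commands: [0, 0, 8, 0, 0, 0, 0, -2, 0, 24, 0, 0, 0, 0, -2, 0, 42, 0, 0, 0, 0, -2, 0, 60, 0, 0, 0, 0, -2, 0, 75, 0, 0, 0, 0, -2, 0, 85, 0, 0, 0, 0, -2, 0, 90, 0, 0, 0, 0, -2, 0, 91, 0, 0, 0, 0, -2, 0, 91, 0, 0, 0, 0]

```text
time_s: 9.57
ee_pos: [0.555, 0.2439, 0.0587]
eef_rot: [0.098, 0.995, -0.0, 0.0]
force: [-1.0, -0.2, 0.4]
finger_gap: -0.001
```

>>> arm_command:
  commands: [-2, 0, 0, 0, 0, 0, 0, -5, 0, 0, 0, 0, 0, 0, -8, 0, 0, 0, 0, 0, 0, -11, 0, 0, 0, 0, 0, 0, -13, 0, 0, 0, 0, 0, 0, -15, 0, 0, 0, 0, 0, 0, -17, 0, 0, 0, 0, 0, 0, -19, 0, 0, 0, 0, 0, 0, -21, 0, 0, 0, 0, 0, 0, -23, 0, 0, 0, 0, 0, 0, -25, 0, 0, 0, 0, 0, 0, -26, 0, 0, 0, 0, 0, 0]

```text
time_s: 10.57
ee_pos: [0.5804, 0.2388, 0.0588]
eef_rot: [0.098, 0.995, 0.0, 0.0]
force: [-3.5, -0.6, 2.3]
finger_gap: 0.003
```

```bash
python3 - <<'E'
from h import *
st()
for n in('side','top'):
    c=cam(n);bottle(c,w(-10,0),n)
    if n=='side': g=c['frame'][...,::-1];cv2.imwrite('pics/s8.png',cv2.resize(g[130:250,170:330],None,fx=5,fy=5,interpolation=cv2.INTER_CUBIC))
E
```

```text
t 10.57 pos [0.5804 0.2388 0.0588] clamp [-48.5   0.2] yaw 168.7 tilt [0. 0.] F [-3.5 -0.6  2.3] gap 0.003 q [ 0.27  0.64 -0.21  0.72  0.    0.47]
side 0.012 ctr [-10.8   1.4] r 28.6 204
side 0.094 ctr [-9.2  1.6] r 16.0 54
```

View pics/s8.png

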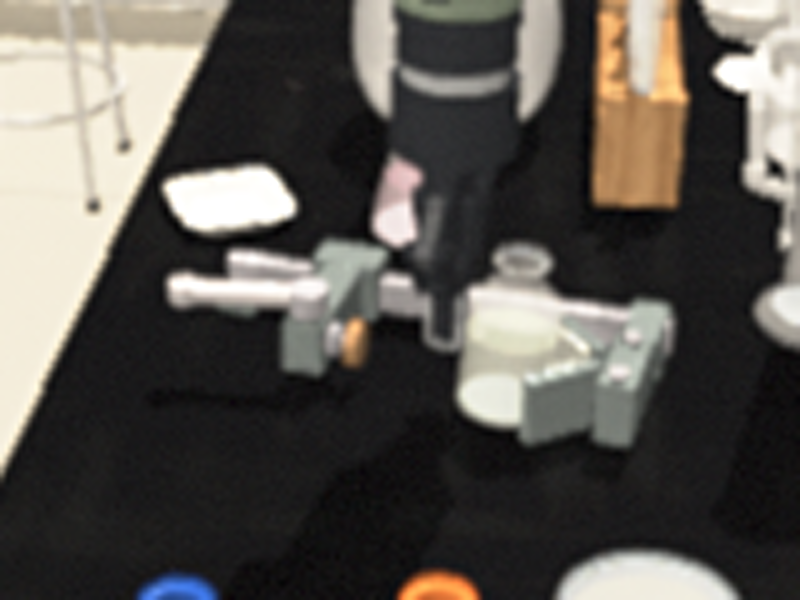

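The fingers are in contact and the bottle has slid to x≈-10 mm, still upright. I'll keep pushing slowly.

>>> arm_command:
  commands: [-1, 0, 0, 0, 0, 0, 0, -2, 0, 0, 0, 0, 0, 0, -3, 0, 0, 0, 0, 0, 0, -4, 0, 0, 0, 0, 0, 0, -5, 0, 0, 0, 0, 0, 0, -6, 0, 0, 0, 0, 0, 0, -7, 0, 0, 0, 0, 0, 0, -8, 0, 0, 0, 0, 0, 0]

```text
time_s: 11.33
ee_pos: [0.588, 0.2373, 0.0588]
eef_rot: [0.098, 0.995, -0.0, -0.0]
force: [-3.9, -0.0, 1.8]
finger_gap: 0.002
```

>>> arm_command:
  commands: [-0.5, 0, 0, 0, 0, 0, 0, -1, 0, 0, 0, 0, 0, 0, -1.5, 0, 0, 0, 0, 0, 0, -2, 0, 0, 0, 0, 0, 0]

```text
time_s: 11.67
ee_pos: [0.5892, 0.2367, 0.0583]
eef_rot: [0.098, 0.995, -0.0, -0.001]
force: [-4.8, -0.1, 0.5]
finger_gap: -0.0
```

```bash
python3 - <<'E'
from h import *
st()
for n in('side','top'):
    c=cam(n);bottle(c,w(0,0),n)
E
```

```text
t 11.67 pos [0.5892 0.2367 0.0583] clamp [-39.4  -0.2] yaw 168.7 tilt [-0.002 -0.   ] F [-4.8 -0.1  0.5] gap -0.0 q [ 0.27  0.66 -0.18  0.73  0.    0.46]
side 0.012 ctr [-0.8  1.1] r 29.3 167
side 0.094 ctr [ 0.4 -0.2] r 14.8 49
```

>>> arm_command:
  commands: [-0.5, 0, 0, 0, 0, 0, 0, -1, 0, 0, 0, 0, 0, 0, -1.5, 0, 0, 0, 0, 0, 0, -1.5, 0, 0, 0, 0, 0, 0]

```text
time_s: 12.1
ee_pos: [0.5901, 0.2365, 0.0582]
eef_rot: [0.098, 0.995, -0.0, -0.001]
force: [-6.9, -0.8, -0.7]
finger_gap: 0.0
```

```bash
python3 - <<'E'
from h import *
st()
for n in('side','top'):
    c=cam(n);bottle(c,w(0,0),n)
    if n=='side': g=c['frame'][...,::-1];cv2.imwrite('pics/s9.png',cv2.resize(g[130:250,170:330],None,fx=5,fy=5,interpolation=cv2.INTER_CUBIC))
E
```

```text
t 12.1 pos [0.5901 0.2365 0.0582] clamp [-38.5  -0.3] yaw 168.7 tilt [-0.003 -0.   ] F [-6.9 -0.8 -0.7] gap 0.0 q [ 0.26  0.66 -0.18  0.74  0.    0.46]
side 0.012 ctr [-0.2  0.7] r 29.3 161
side 0.094 ctr [-0.3 -1.1] r 16.1 55
```

View pics/s9.png

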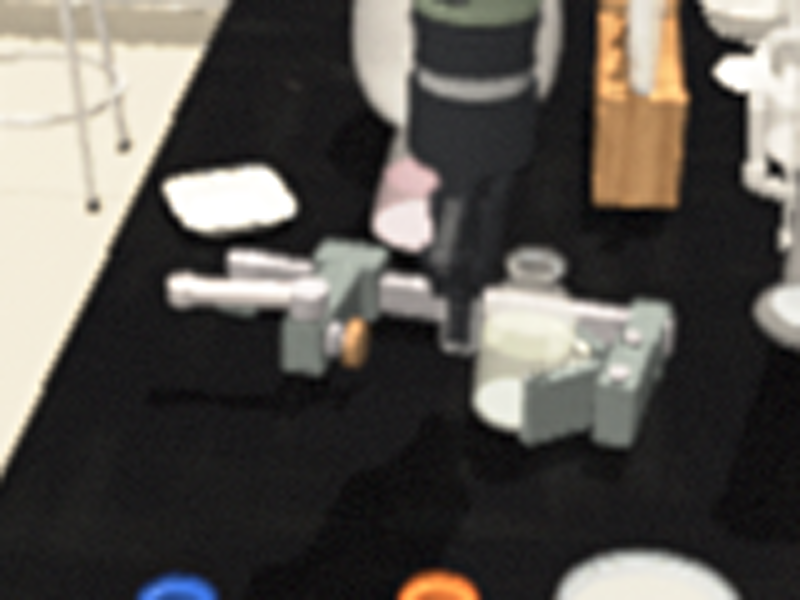

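>>> arm_command:
  commands: [-1, 0, 0, 0, 0, 0, 0, -2, 0, 0, 0, 0, 0, 0, -3, 0, 0, 0, 0, 0, 0, -3, 0, 0, 0, 0, 0, 0]

```text
time_s: 12.53
ee_pos: [0.5903, 0.2363, 0.0575]
eef_rot: [0.098, 0.995, -0.0, -0.004]
force: [-12.0, 2.3, 1.9]
finger_gap: 0.001
```

```bash
python3 - <<'E'
from h import *
st()
for n in('side','side'):
    c=cam(n);bottle(c,w(0,0),n)
E
```

```text
t 12.53 pos [0.5903 0.2363 0.0575] clamp [-38.2  -0.3] yaw 168.8 tilt [-0.008  0.001] F [-12.    2.3   1.9] gap 0.001 q [ 0.26  0.66 -0.17  0.74  0.    0.46]
side 0.012 ctr [-0.5  0.6] r 29.1 161
side 0.094 ctr [-0.4 -1.9] r 15.9 49
side 0.012 ctr [-0.3  0.3] r 29.0 161
side 0.094 ctr [-0.9 -1.4] r 16.0 53
```

The bottle is seated: 3 mm more command gave only 0.3 mm of motion at 12 N, and the bottle measures within about 1 mm of v_seat. I'll back off, rise, and go behind the jaw arm.

>>> arm_command:
  commands: [3, 0, 0, 0, 0, 0, 0, 7, 0, 0, 0, 0, 0, 0, 14, 0, 0, 0, 0, 0, 0, 18, 0, -5, 0, 0, 0, 0, 18, 0, -25, 0, 0, 0, 0, 18, 0, -45, 0, 0, 0, 0, 25, 3, -60, 0, 0, 0, 0, 45, 8, -65, 0, 0, 0, 0, 75, 18, -65, 0, 0, 0, 0, 105, 28, -65, 0, 0, 0, 0, 130, 36, -65, 0, 0, 0, 0, 145, 40, -65, 0, 0, 0, 0]

```text
time_s: 13.63
ee_pos: [0.4581, 0.3048, 0.1247]
eef_rot: [0.097, 0.995, 0.0, 0.0]
force: [0.3, -0.2, -0.5]
finger_gap: -0.002
```

```bash
python3 - <<'E'
from h import *
st(); go(*w(-184,38),.042,180+CY)
for n in('side','top'):
    c=cam(n);bottle(c,w(0,0),n)
    if n=='side': g=c['frame'][...,::-1];cv2.imwrite('pics/s10.png',cv2.resize(g[130:250,170:330],None,fx=5,fy=5,interpolation=cv2.INTER_CUBIC))
E
```

```text
t 13.63 pos [0.4581 0.3048 0.1247] clamp [-181.2   41.1] yaw 168.8 tilt [0.001 0.001] F [ 0.3 -0.2 -0.5] gap -0.002 q [ 0.45  0.44 -0.37  0.76  0.    0.65]
shift [ 2.8 -3.1 82.7] turn [0.1 0.  0.1]
side 0.012 ctr [-1.1  0.3] r 28.6 158
side 0.094 ctr [ 0.4 -0.6] r 15.0 45
top 0.012 ctr [-4.7 -8.4] r 21.6 80
top 0.094 ctr [0.1 0.6] r 14.3 60
```

View pics/s10.png

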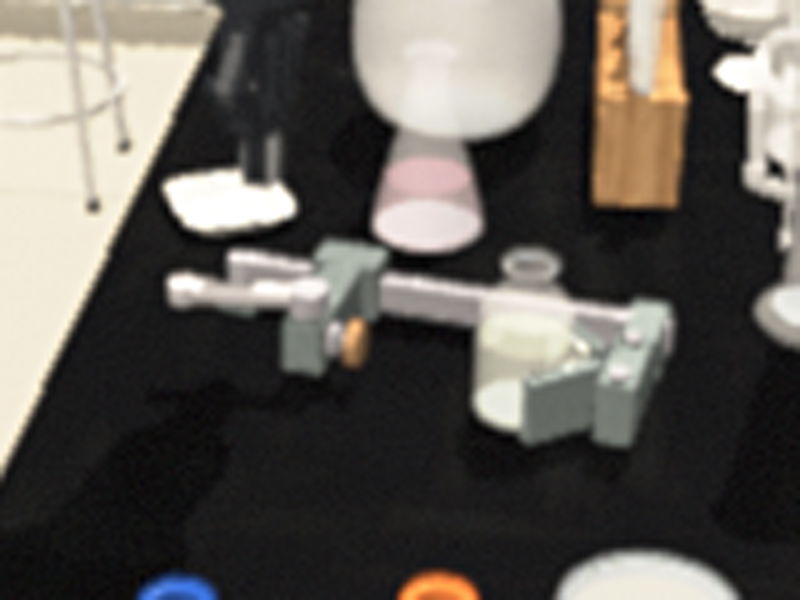

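The bottle rests centred in the V (rim at (530,262)) and the fingers are behind the arm on the bar side. I'll lower and push the jaw.

>>> arm_command:
  commands: [3, -3, 8, 0, 0, 0, 0, 3, -3, 24, 0, 0, 0, 0, 3, -3, 40, 0, 0, 0, 0, 3, -3, 56, 0, 0, 0, 0, 3, -3, 69, 0, 0, 0, 0, 3, -3, 78, 0, 0, 0, 0, 3, -3, 82, 0, 0, 0, 0, 3, -3, 82.5, 0, 0, 0, 0, 3, -3, 82.5, 0, 0, 0, 0]

```text
time_s: 14.48
ee_pos: [0.4571, 0.301, 0.0413]
eef_rot: [0.098, 0.995, 0.0, 0.0]
force: [0.8, 0.1, 0.0]
finger_gap: -0.001
```

```bash
python3 - <<'E'
from h import *
st()
for n in('top',):
    c=cam(n); g=c['frame'][...,::-1];cv2.imwrite('pics/t11.png',cv2.resize(g[135:275,180:350],None,fx=4,fy=4,interpolation=cv2.INTER_CUBIC))
c=cam('side'); g=c['frame'][...,::-1];cv2.imwrite('pics/s11.png',cv2.resize(g[130:250,170:330],None,fx=5,fy=5,interpolation=cv2.INTER_CUBIC))
E
```

```text
t 14.48 pos [0.4571 0.301  0.0413] clamp [-181.6   37.1] yaw 168.7 tilt [ 0. -0.] F [0.8 0.1 0. ] gap -0.001 q [ 0.45  0.55 -0.45  0.57 -0.    0.64]
```

View pics/t11.png

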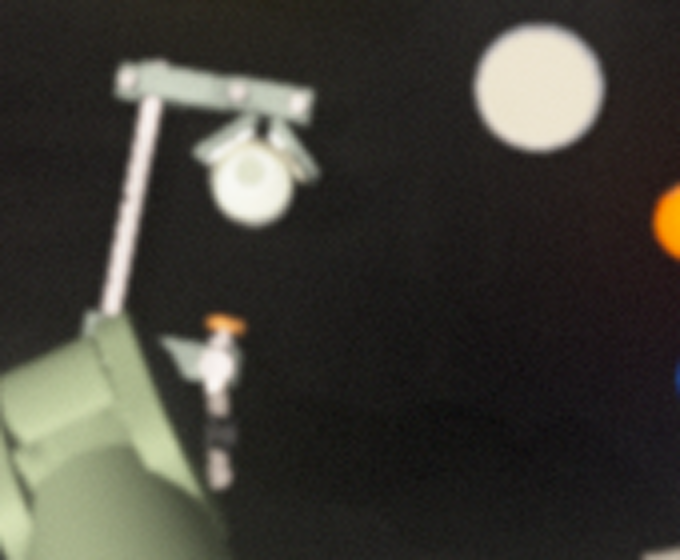

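View pics/s11.png

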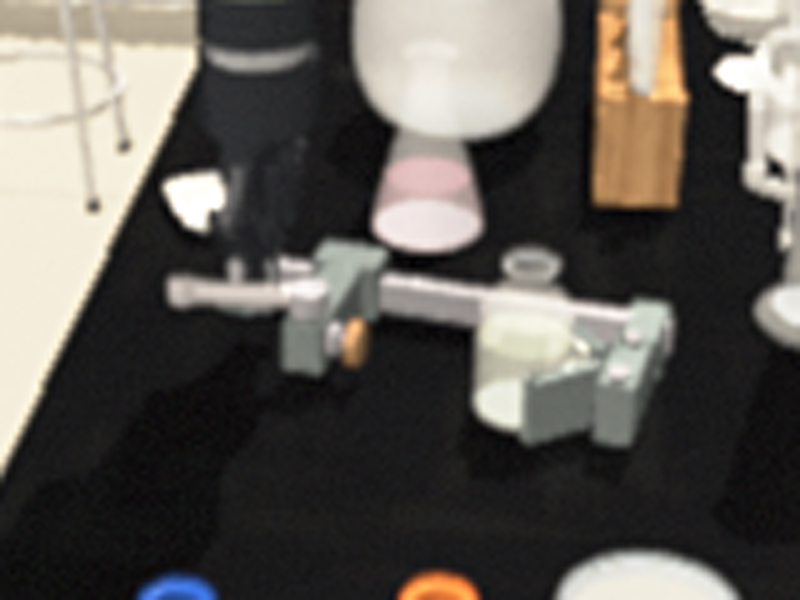

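>>> arm_command:
  commands: [-5, 0, 0, 0, 0, 0, 0, -12, 0, 0, 0, 0, 0, 0, -18, 0, 0, 0, 0, 0, 0, -24, 0, 0, 0, 0, 0, 0, -30, 0, 0, 0, 0, 0, 0, -36, 0, 0, 0, 0, 0, 0, -42, 0, 0, 0, 0, 0, 0, -48, 0, 0, 0, 0, 0, 0, -54, 0, 0, 0, 0, 0, 0, -60, 0, 0, 0, 0, 0, 0, -65, 0, 0, 0, 0, 0, 0, -68, 0, 0, 0, 0, 0, 0]

```text
time_s: 15.58
ee_pos: [0.5223, 0.2886, 0.0413]
eef_rot: [0.098, 0.995, 0.001, -0.002]
force: [-6.1, 2.5, 4.7]
finger_gap: -0.004
```

>>> arm_command:
  commands: [-2, 0, 0, 0, 0, 0, 0, -4, 0, 0, 0, 0, 0, 0, -6, 0, 0, 0, 0, 0, 0, -8, 0, 0, 0, 0, 0, 0, -10, 0, 0, 0, 0, 0, 0, -12, 0, 0, 0, 0, 0, 0, -14, 0, 0, 0, 0, 0, 0, -16, 0, 0, 0, 0, 0, 0, -17, 0, 0, 0, 0, 0, 0, -18, 0, 0, 0, 0, 0, 0]

```text
time_s: 16.42
ee_pos: [0.5395, 0.2852, 0.0413]
eef_rot: [0.098, 0.995, 0.001, -0.002]
force: [-6.0, 2.9, 4.5]
finger_gap: 0.004
```

```bash
python3 - <<'E'
from h import *
st()
c=cam('top');bottle(c,w(0,0),'t'); g=c['frame'][...,::-1];cv2.imwrite('pics/t12.png',cv2.resize(g[135:275,180:350],None,fx=4,fy=4,interpolation=cv2.INTER_CUBIC))
c=cam('side');bottle(c,w(0,0),'s'); g=c['frame'][...,::-1];cv2.imwrite('pics/s12.png',cv2.resize(g[130:250,170:330],None,fx=5,fy=5,interpolation=cv2.INTER_CUBIC))
E
```

```text
t 16.42 pos [0.5395 0.2852 0.0413] clamp [-97.6  37.7] yaw 168.8 tilt [-0.003  0.002] F [-6.   2.9  4.5] gap 0.004 q [ 0.36  0.64 -0.27  0.66  0.    0.56]
t 0.012 ctr [-5.5 -9.7] r 21.7 78
t 0.094 ctr [0.1 0.6] r 14.2 63
s 0.012 ctr [-1.4  1.3] r 29.5 168
s 0.094 ctr [ 0.3 -0.8] r 15.4 47
```

View pics/s12.png

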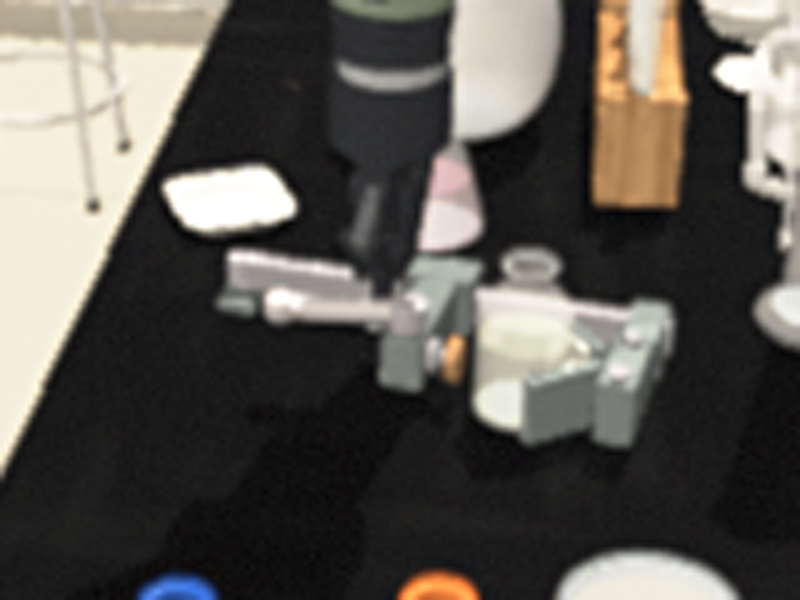

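View pics/t12.png

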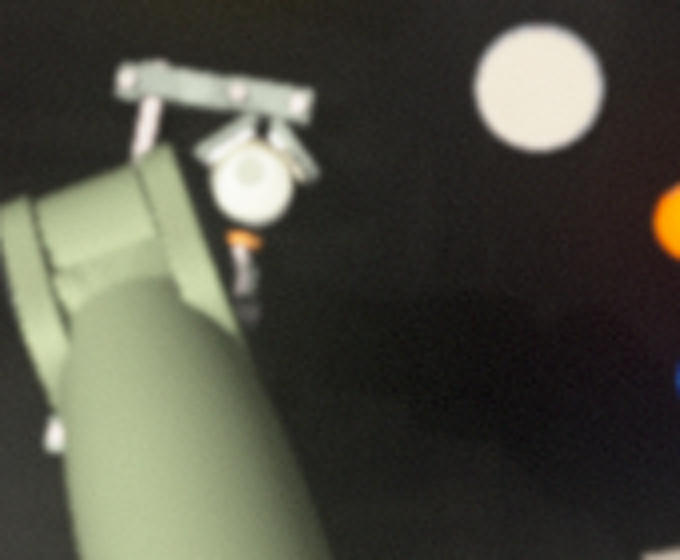

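The pad at (455,357) in the side crop is about 12 mm short of the bottle. I'll continue slowly.

>>> arm_command:
  commands: [-1, 0, 0, 0, 0, 0, 0, -2, 0, 0, 0, 0, 0, 0, -3, 0, 0, 0, 0, 0, 0, -4, 0, 0, 0, 0, 0, 0, -5, 0, 0, 0, 0, 0, 0, -6, 0, 0, 0, 0, 0, 0, -7, 0, 0, 0, 0, 0, 0, -8, 0, 0, 0, 0, 0, 0, -9, 0, 0, 0, 0, 0, 0]

```text
time_s: 17.27
ee_pos: [0.5483, 0.2835, 0.0413]
eef_rot: [0.098, 0.995, 0.001, -0.002]
force: [-5.6, 2.8, 4.0]
finger_gap: 0.004
```

>>> arm_command:
  commands: [-1, 0, 0, 0, 0, 0, 0, -2, 0, 0, 0, 0, 0, 0, -3, 0, 0, 0, 0, 0, 0]

```text
time_s: 17.52
ee_pos: [0.5507, 0.283, 0.0413]
eef_rot: [0.098, 0.995, 0.001, -0.002]
force: [-7.9, 3.2, 5.3]
finger_gap: 0.001
```

>>> arm_command:
  commands: [-0.5, 0, 0, 0, 0, 0, 0, -1, 0, 0, 0, 0, 0, 0, -1.5, 0, 0, 0, 0, 0, 0]

```text
time_s: 17.77
ee_pos: [0.5509, 0.283, 0.0413]
eef_rot: [0.097, 0.995, 0.001, -0.003]
force: [-11.7, 4.5, 9.4]
finger_gap: 0.003
```

```bash
python3 - <<'E'
from h import *
st()
c=cam('side');bottle(c,w(0,0),'s'); g=c['frame'][...,::-1];cv2.imwrite('pics/s13.png',cv2.resize(g[160:230,210:310],None,fx=8,fy=8,interpolation=cv2.INTER_CUBIC))
E
```

```text
t 17.77 pos [0.5509 0.283  0.0413] clamp [-86.   37.7] yaw 168.8 tilt [-0.007  0.003] F [-11.7   4.5   9.4] gap 0.003 q [ 0.35  0.65 -0.24  0.68  0.01  0.55]
s 0.012 ctr [-0.4  0.8] r 29.4 165
s 0.094 ctr [ 1.  -0.7] r 14.9 46
```

View pics/s13.png

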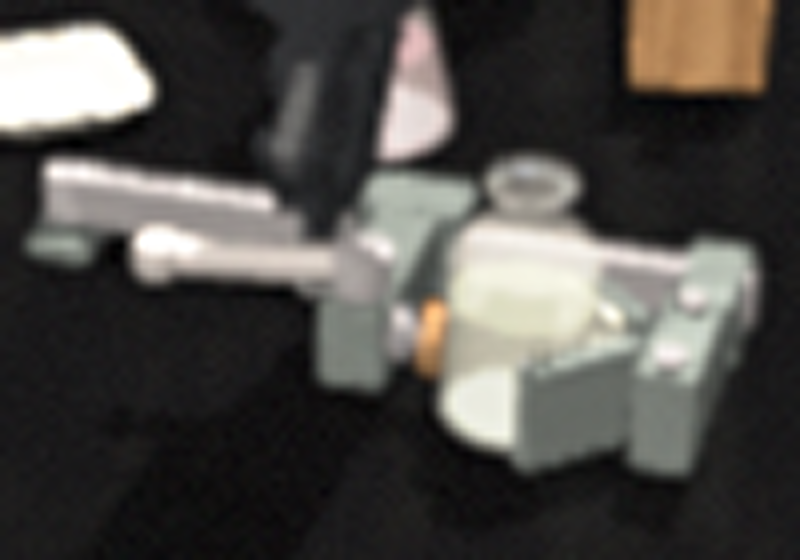

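The pad now bears on the bottle: motion has stopped and force rose from 6 to 12 N. I'll back the fingers off and measure the lever in both views.

>>> arm_command:
  commands: [2, 0, 0, 0, 0, 0, 0, 6, 0, 0, 0, 0, 0, 0, 14, 0, 0, 0, 0, 0, 0, 24, 0, -6, 0, 0, 0, 0, 33, 0, -14, 0, 0, 0, 0, 38, 0, -20, 0, 0, 0, 0, 39, 0, -21, 0, 0, 0, 0, 39, 0, -21, 0, 0, 0, 0]

```text
time_s: 18.48
ee_pos: [0.5161, 0.2899, 0.0636]
eef_rot: [0.098, 0.995, 0.0, 0.001]
force: [-0.6, 0.4, 0.3]
finger_gap: -0.004
```

```bash
cat >> h.py <<'E'
def lever(c,n,px=-63):
    P=cloud(c).reshape(-1,3); P=P[(P[:,2]>.052)&(P[:,2]<.070)]; L=(P[:,:2]-O)@np.c_[u,yv]*1e3
    r=np.linalg.norm(L-[px,0],axis=1); m=(r<92)&(r>18)&(L[:,1]<15)&(L[:,0]<px+20)&(L[:,0]>-170)
    # exclude bottle
    q=L[m]; 
    if len(q)<5: print(n,'few');return
    ln=cv2.fitLine(q.astype(np.float32),cv2.DIST_HUBER,0,.01,.01).ravel(); d=ln[:2]; d=d*(1 if (q.mean(0)-[px,0])@d>0 else -1)
    print(n,'lever theta',round(np.arctan2(-d[1],-d[0]),3),'mean',np.round(q.mean(0),1),'n',len(q),'z',round(np.median(P[m,2])*1e3,1),'rmax',round(r[m].max(),1))
E
python3 - <<'E'
from h import *
st()
for n in('side','top'):
    c=cam(n);bottle(c,w(0,0),n);lever(c,n)
    P=cloud(c).reshape(-1,3); L=np.c_[(P[:,:2]-O)@np.c_[u,yv]*1e3,P[:,2]*1e3]
    q=L[(L[:,2]>36)&(L[:,2]<50)&(L[:,1]>-14)&(L[:,1]<66)&(L[:,0]>-110)&(L[:,0]<-40)]; print('arm',np.percentile(q[:,0],[3,50,97]) if len(q) else 0)
    if n=='top': g=c['frame'][...,::-1];cv2.imwrite('pics/t14.png',cv2.resize(g[135:275,180:350],None,fx=4,fy=4,interpolation=cv2.INTER_CUBIC))
E
```

```text
t 18.48 pos [0.5161 0.2899 0.0636] clamp [-121.5   37.7] yaw 168.8 tilt [0.002 0.001] F [-0.6  0.4  0.3] gap -0.004 q [ 0.39  0.58 -0.31  0.68 -0.    0.58]
side 0.012 ctr [-0.1  0.3] r 29.1 162
side 0.094 ctr [ 1.2 -1.5] r 14.8 47
side lever theta 0.23 mean [-115.1  -15.3] n 85 z 57.7 rmax 85.2
arm [-94.90882389 -57.60128935 -49.01725196]
top 0.012 ctr [-7.4 -6.6] r 21.1 82
top 0.094 ctr [1.2 0.2] r 14.3 57
top lever theta 0.252 mean [-106.5   -9.7] n 67 z 59.0 rmax 83.3
arm [-74.30137471 -56.60214928 -44.42041467]
```

View pics/t14.png

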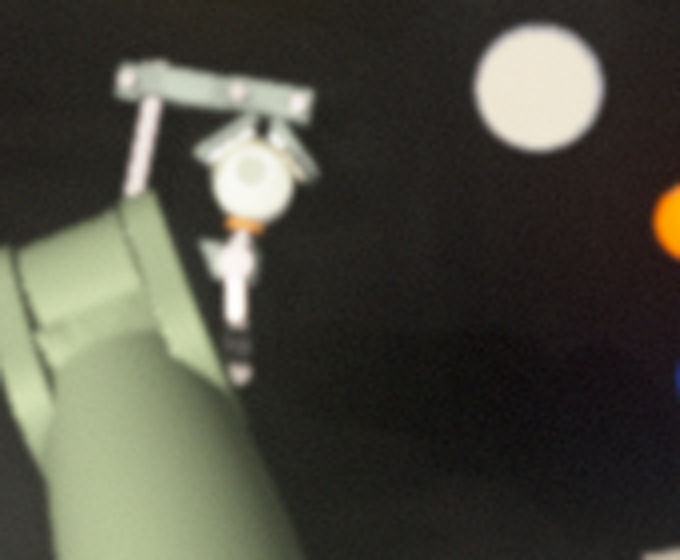

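```bash
cat >> h.py <<'E'
def arc(ths,ds,r=62,px=-62,z=.062):
    s=manip.get_state();R=Rn.from_quat(s['eef_rot'])
    for th,d in zip(ths,ds):
        P=np.array([px,0])+r*np.array([-np.cos(th),-np.sin(th)])-d*np.array([np.sin(th),-np.cos(th)])
        yaw=np.radians(180+CY)+th
        Rt=Rn.from_matrix([[np.cos(yaw),np.sin(yaw),0],[np.sin(yaw),-np.cos(yaw),0],[0,0,-1]])
        print('th %.2f'%th,'clamp',np.round(P,1),np.round(R.inv().apply(np.r_[w(*P),z]-s['ee_pos'])*1e3,1),np.round((R.inv()*Rt).as_rotvec(degrees=True),1))
E
python3 - <<'E'
from h import *
arc([.2,.2],[30,24])
E
```

```text
th 0.20 clamp [-128.7   17.1] [  7.5 -20.4   0.7] [  0.    0.1 -11.5]
th 0.20 clamp [-127.5   11.2] [  6.3 -26.2   0.7] [  0.    0.1 -11.5]
```

>>> arm_command:
  commands: [2, -5, 0, 0, 0, -4, 0, 5, -12, 0.5, 0, 0, -8, 0, 7, -18, 0.5, 0, 0, -11.5, 0, 7, -22, 0.5, 0, 0, -11.5, 0, 6.5, -26, 0.5, 0, 0, -11.5, 0, 6.5, -26, 0.5, 0, 0, -11.5, 0]

```text
time_s: 19.08
ee_pos: [0.5046, 0.2645, 0.0616]
eef_rot: [-0.001, 1.0, -0.0, -0.0]
force: [0.4, 0.3, 1.0]
finger_gap: 0.0
```

```bash
python3 - <<'E'
from h import *
st()
arc(np.arange(.2,.81,.06),[21]*11)
E
```

```text
t 19.08 pos [0.5046 0.2645 0.0616] clamp [-127.8   10.5] yaw -179.9 tilt [-0. -0.] F [0.4 0.3 1. ] gap 0.0 q [ 0.35  0.55 -0.37  0.65 -0.    0.35]
th 0.20 clamp [-126.9    8.3] [-0.4 -2.4 -0.4] [-0.  -0.  -0.1]
th 0.26 clamp [-127.3    4.4] [ 0.7 -6.2 -0.4] [-0.  -0.  -3.6]
th 0.32 clamp [-127.5    0.4] [  1.6 -10.   -0.4] [-0. -0. -7.]
th 0.38 clamp [-127.4   -3.5] [  2.3 -13.8  -0.4] [ -0.   -0.  -10.4]
th 0.44 clamp [-127.    -7.4] [  2.8 -17.8  -0.4] [ -0.   -0.  -13.9]
th 0.50 clamp [-126.5  -11.3] [  3.  -21.7  -0.4] [ -0.   -0.  -17.3]
th 0.56 clamp [-125.7  -15.1] [  2.9 -25.6  -0.4] [ -0.   -0.  -20.7]
th 0.62 clamp [-124.7  -18.9] [  2.7 -29.5  -0.4] [ -0.   -0.  -24.2]
th 0.68 clamp [-123.4  -22.7] [  2.2 -33.4  -0.3] [ -0.   -0.  -27.6]
th 0.74 clamp [-121.9  -26.3] [  1.5 -37.3  -0.3] [ -0.   -0.  -31.1]
th 0.80 clamp [-120.3  -29.8] [  0.5 -41.1  -0.3] [ -0.   -0.  -34.5]
```

>>> arm_command:
  commands: [-0.4, -2.4, 0, 0, 0, 0, 0, 0.7, -6.2, 0, 0, 0, -3.6, 0, 1.6, -10, 0, 0, 0, -7, 0, 2.3, -13.8, 0, 0, 0, -10.4, 0, 2.8, -17.8, 0, 0, 0, -13.9, 0, 3, -21.7, 0, 0, 0, -17.3, 0, 2.9, -25.6, 0, 0, 0, -20.7, 0]

```text
time_s: 19.67
ee_pos: [0.5011, 0.24, 0.0617]
eef_rot: [-0.183, 0.983, 0.001, -0.0]
force: [-2.1, 1.8, 2.0]
finger_gap: -0.003
```

```bash
python3 - <<'E'
from h import *
st()
for n in('side','top'):
    c=cam(n);bottle(c,w(0,0),n);lever(c,n)
    if n=='side': g=c['frame'][...,::-1];cv2.imwrite('pics/s15.png',cv2.resize(g[150:230,210:310],None,fx=7,fy=7,interpolation=cv2.INTER_CUBIC))
arc(np.arange(.56,1.2,.06),[21]*11)
E
```

```text
t 19.67 pos [0.5011 0.24   0.0617] clamp [-126.5  -14.1] yaw -158.9 tilt [-0.001  0.001] F [-2.1  1.8  2. ] gap -0.003 q [ 0.31  0.53 -0.41  0.63  0.   -0.06]
side 0.012 ctr [-0.1  0.3] r 29.2 163
side 0.094 ctr [ 1.5 -1.1] r 14.6 45
side lever theta 0.498 mean [-112.3  -30.3] n 121 z 58.3 rmax 86.6
top 0.012 ctr [-7.4 -6.9] r 21.3 79
top 0.094 ctr [1.2 0.3] r 14.3 58
top few
th 0.56 clamp [-125.7  -15.1] [-0.  -0.7 -0.3] [ 0. -0.  0.]
th 0.62 clamp [-124.7  -18.9] [ 1.1 -4.5 -0.3] [ 0.  -0.  -3.4]
th 0.68 clamp [-123.4  -22.7] [ 2.  -8.3 -0.3] [ 0.  -0.  -6.8]
th 0.74 clamp [-121.9  -26.3] [  2.7 -12.1  -0.3] [  0.   -0.  -10.3]
th 0.80 clamp [-120.3  -29.8] [  3.2 -16.   -0.3] [  0.   -0.  -13.7]
th 0.86 clamp [-118.4  -33.3] [  3.4 -20.   -0.3] [  0.   -0.  -17.2]
th 0.92 clamp [-116.3  -36.6] [  3.4 -23.9  -0.3] [  0.   -0.  -20.6]
th 0.98 clamp [-114.   -39.8] [  3.2 -27.8  -0.3] [  0.  -0. -24.]
th 1.04 clamp [-111.5  -42.8] [  2.7 -31.7  -0.3] [  0.   -0.  -27.5]
th 1.10 clamp [-108.8  -45.7] [  2.  -35.6  -0.3] [  0.   -0.  -30.9]
th 1.16 clamp [-106.   -48.5] [  1.  -39.4  -0.3] [  0.   -0.  -34.3]
```

View pics/s15.png

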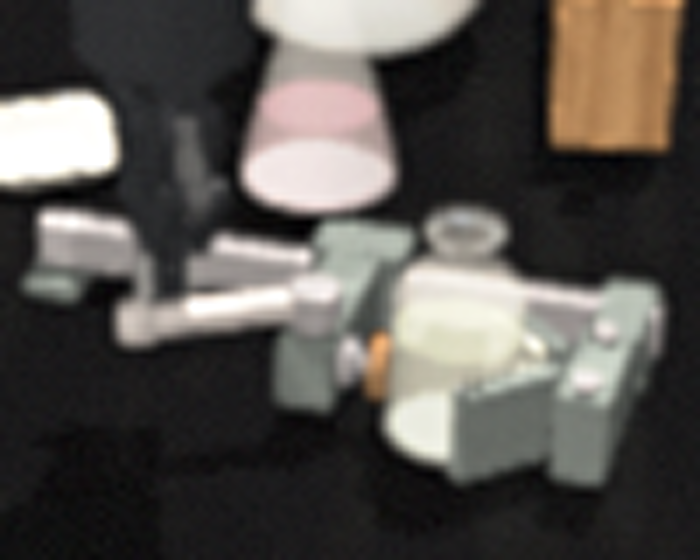

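The fingers are pushing the lever at (160,300) in the crop and it turns freely, now at about 0.55 rad. The bottle hasn't moved, so I'll continue the arc.

>>> arm_command:
  commands: [1.1, -4.5, 0, 0, 0, -3.4, 0, 2, -8.3, 0, 0, 0, -6.8, 0, 2.7, -12, 0, 0, 0, -10.3, 0, 3.2, -16, 0, 0, 0, -13.7, 0, 3.4, -20, 0, 0, 0, -17.2, 0, 3.4, -24, 0, 0, 0, -20.6, 0, 3.2, -28, 0, 0, 0, -24, 0, 2.7, -31.7, 0, 0, 0, -27.5, 0, 2, -35.6, 0, 0, 0, -31, 0]

```text
time_s: 20.52
ee_pos: [0.5119, 0.2059, 0.0617]
eef_rot: [-0.439, 0.899, 0.0, -0.0]
force: [-2.1, 0.4, 0.9]
finger_gap: 0.004
```

```bash
python3 - <<'E'
from h import *
st()
for n in('side','top'):
    c=cam(n);bottle(c,w(0,0),n);lever(c,n)
    if n=='side': g=c['frame'][...,::-1];cv2.imwrite('pics/s16.png',cv2.resize(g[150:230,210:310],None,fx=7,fy=7,interpolation=cv2.INTER_CUBIC))
arc(np.arange(1.1,1.6,.05),[21]*11)
E
```

```text
t 20.52 pos [0.5119 0.2059 0.0617] clamp [-109.3  -45.5] yaw -128.0 tilt [-0.001  0.   ] F [-2.1  0.4  0.9] gap 0.004 q [ 0.25  0.53 -0.42  0.62  0.   -0.66]
side 0.012 ctr [-0.3  0.5] r 29.0 156
side 0.094 ctr [ 0.9 -1.5] r 15.2 46
side lever theta 0.94 mean [-94.3 -53.2] n 127 z 58.7 rmax 90.1
top 0.012 ctr [-6.9 -6. ] r 21.1 85
top 0.094 ctr [1.1 0.4] r 14.3 59
top few
th 1.10 clamp [-108.8  -45.7] [-0.   0.2 -0.3] [ 0. -0.  0.]
th 1.15 clamp [-106.5  -48. ] [ 1.  -2.9 -0.3] [ 0.  -0.  -2.8]
th 1.20 clamp [-104.   -50.2] [ 1.8 -6.1 -0.3] [ 0.  -0.  -5.7]
th 1.25 clamp [-101.5  -52.2] [ 2.4 -9.3 -0.3] [ 0.  -0.  -8.6]
th 1.30 clamp [-98.8 -54.1] [  2.9 -12.6  -0.3] [  0.   -0.  -11.4]
th 1.35 clamp [-96.1 -55.9] [  3.3 -15.8  -0.3] [  0.   -0.  -14.3]
th 1.40 clamp [-93.2 -57.5] [  3.4 -19.1  -0.3] [  0.   -0.  -17.2]
th 1.45 clamp [-90.3 -59. ] [  3.4 -22.3  -0.3] [  0.  -0. -20.]
th 1.50 clamp [-87.3 -60.4] [  3.3 -25.6  -0.3] [  0.   -0.  -22.9]
th 1.55 clamp [-84.3 -61.5] [  3.  -28.9  -0.3] [  0.   -0.  -25.8]
```

View pics/s16.png

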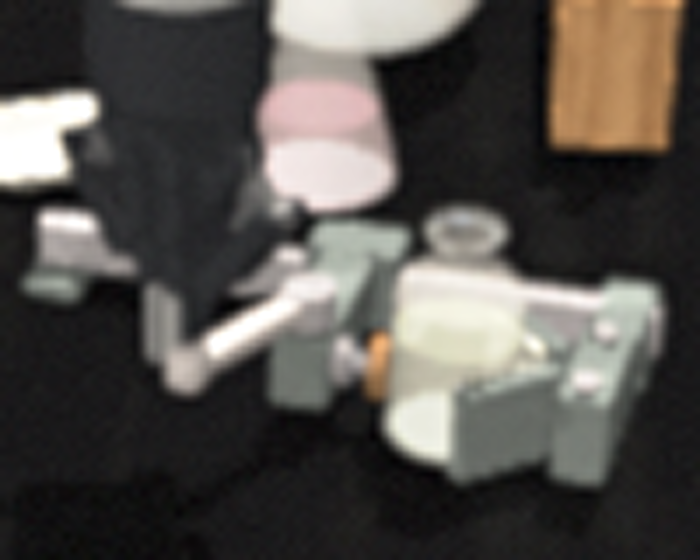

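>>> arm_command:
  commands: [1, -3, 0, 0, 0, -2.8, 0, 1.8, -6, 0, 0, 0, -5.7, 0, 2.4, -9.3, 0, 0, 0, -8.6, 0, 2.9, -12.6, 0, 0, 0, -11.4, 0, 3.3, -15.8, 0, 0, 0, -14.3, 0, 3.4, -19, 0, 0, 0, -17.2, 0, 3.4, -22.3, 0, 0, 0, -20, 0, 3.3, -25.6, 0, 0, 0, -22.9, 0]

```text
time_s: 21.28
ee_pos: [0.5277, 0.1893, 0.0614]
eef_rot: [-0.608, 0.794, 0.004, -0.001]
force: [-13.5, 8.1, 9.9]
finger_gap: -0.0
```

```bash
python3 - <<'E'
from h import *
st()
for n in('side','top'):
    c=cam(n);bottle(c,w(0,0),n);lever(c,n,-64)
    if n=='side': g=c['frame'][...,::-1];cv2.imwrite('pics/s17.png',cv2.resize(g[150:230,210:310],None,fx=7,fy=7,interpolation=cv2.INTER_CUBIC))
arc([1.5,1.5],[21,18])
E
```

```text
t 21.28 pos [0.5277 0.1893 0.0614] clamp [-90.5 -58.7] yaw -105.1 tilt [-0.006  0.005] F [-13.5   8.1   9.9] gap -0.0 q [ 0.21  0.54 -0.39  0.64  0.01 -1.1 ]
side 0.012 ctr [-0.2  0.4] r 29.2 163
side 0.094 ctr [ 0.6 -1.5] r 15.0 42
side lever theta 1.272 mean [-78.  -63.6] n 124 z 59.0 rmax 90.4
top 0.012 ctr [11.5 -4.7] r 14.6 55
top 0.094 ctr [1.1 0.4] r 14.3 59
top few
th 1.50 clamp [-87.3 -60.4] [ 1.5 -3.5 -0.6] [0.4 0.2 0.1]
th 1.50 clamp [-84.3 -60.6] [ 1.5 -6.5 -0.6] [0.4 0.2 0.1]
```

View pics/s17.png

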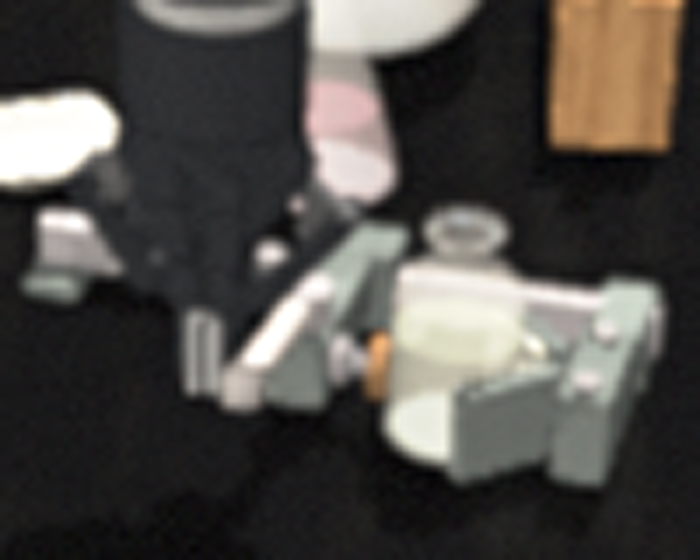

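```bash
python3 - <<'E'
from h import *
c=cam('side')
for px,py in((240,385),(318,290)):
    print(cl(onz(c,210+px/7,150+py/7,.058)))
P=cloud(c); 
L=np.concatenate([((P[...,:2]-O)@np.c_[u,yv])*1e3,P[...,2:]*1e3],-1).reshape(-1,3)
q=L[(L[:,2]>54.5)&(L[:,2]<66)&(L[:,0]>-100)&(L[:,0]<-45)&(L[:,1]<12)&(L[:,1]>-95)]
for y0 in range(-90,12,8):
    k=q[(q[:,1]>=y0)&(q[:,1]<y0+8)]
    if len(k): print(y0,len(k),np.round(np.percentile(k[:,0],[5,50,95]),1),np.round(np.median(k[:,2]),1))
q=L[(L[:,2]>36)&(L[:,2]<48)&(L[:,1]>-14)&(L[:,1]<66)&(L[:,0]>-110)&(L[:,0]<-35)]; print('arm',np.percentile(q[:,0],[3,10,50,90,97]))
E
```

```text
[-69.34744299 -86.54998085]
[-60.90780405   0.48747386]
-90 9 [-78.9 -73.3 -67.4] 57.8
-82 12 [-78.7 -70.4 -64.4] 59.8
-74 26 [-95.9 -86.9 -75.1] 60.9
-66 13 [-80.  -72.8 -65.7] 58.6
-58 6 [-73.8 -68.  -64.7] 58.1
-50 6 [-72.7 -69.8 -64.7] 59.1
-42 7 [-73.4 -66.9 -63.5] 58.0
-34 5 [-74.  -67.1 -64.3] 58.0
-26 7 [-73.1 -67.8 -63.6] 57.2
-18 10 [-72.4 -66.2 -60.4] 59.1
-10 9 [-68.5 -62.7 -57.7] 59.1
-2 4 [-65.3 -57.9 -56.8] 58.9
6 3 [-69.7 -64.2 -61.2] 58.8
arm [-71.42190434 -68.76884552 -58.66088103 -54.6718293  -51.36470943]
```

The lever knob is at (-71,-86) with the pivot at (-62,0), so θ≈1.47, close to the stop. I'll push a bit further to make sure it is fully home.

>>> arm_command:
  commands: [0, -1, 0, 0, 0, 0, 0, 0, -2, 0, 0, 0, 0, 0, 0, -2.5, 0, 0, 0, 0, 0, 0, -2.5, 0, 0, 0, 0, 0]

```text
time_s: 21.77
ee_pos: [0.5277, 0.1892, 0.0613]
eef_rot: [-0.607, 0.794, 0.005, -0.002]
force: [-12.9, 7.6, 10.3]
finger_gap: -0.002
```

```bash
python3 - <<'E'
from h import *
st();c=cam('side');bottle(c,w(0,0),'s')
E
```

```text
t 21.77 pos [0.5277 0.1892 0.0613] clamp [-90.5 -58.7] yaw -105.2 tilt [-0.01   0.005] F [-12.9   7.6  10.3] gap -0.002 q [ 0.21  0.54 -0.39  0.64  0.01 -1.1 ]
s 0.012 ctr [-0.4  0.5] r 29.2 159
s 0.094 ctr [ 0.6 -0.9] r 14.8 45
```

>>> arm_command:
  commands: [0, -2, 0, 0, 0, 0, 0, 0, -4, 0, 0, 0, 0, 0, 0, -5, 0, 0, 0, 0, 0, 0, -5, 0, 0, 0, 0, 0]

```text
time_s: 22.15
ee_pos: [0.5285, 0.189, 0.0611]
eef_rot: [-0.608, 0.794, 0.008, -0.004]
force: [-23.3, 10.2, 18.4]
finger_gap: -0.004
```

```bash
python3 - <<'E'
from h import *
st();c=cam('side');bottle(c,w(0,0),'s');
P=cloud(c)
L=np.concatenate([((P[...,:2]-O)@np.c_[u,yv])*1e3,P[...,2:]*1e3],-1).reshape(-1,3)
q=L[(L[:,2]>54.5)&(L[:,2]<66)&(L[:,0]>-85)&(L[:,0]<-45)&(L[:,1]<12)&(L[:,1]>-95)]
for y0 in range(-90,12,10):
    k=q[(q[:,1]>=y0)&(q[:,1]<y0+10)]
    if len(k): print(y0,len(k),np.round(np.percentile(k[:,0],[5,50,95]),1),np.round(np.median(k[:,2]),1))
E
```

```text
t 22.15 pos [0.5285 0.189  0.0611] clamp [-89.7 -58.8] yaw -105.1 tilt [-0.017  0.008] F [-23.3  10.2  18.4] gap -0.004 q [ 0.21  0.55 -0.38  0.66  0.01 -1.1 ]
s 0.012 ctr [0.  0.6] r 29.2 158
s 0.094 ctr [ 0.6 -1.1] r 15.2 45
-90 16 [-76.8 -71.2 -65.8] 58.4
-80 10 [-80.2 -69.2 -63.6] 60.0
-70 19 [-84.5 -76.8 -66.2] 59.8
-60 9 [-77.7 -71.1 -64.6] 59.5
-50 8 [-72.7 -66.7 -63.7] 57.9
-40 9 [-72.7 -66.2 -62.9] 58.7
-30 6 [-72.2 -68.6 -65.5] 59.2
-20 9 [-68.8 -64.6 -59.8] 59.2
-10 11 [-68.  -62.4 -56.1] 60.0
0 4 [-63.4 -59.9 -57.3] 59.5
```

At the stop: 25 N of horizontal force gives under 1 mm. I'll back off, rise clear and check.

>>> arm_command:
  commands: [0, 4, 0, 0, 0, 0, 0, 0, 9, 0, 0, 0, 0, 0, 0, 16, 0, 0, 0, 0, 0, 0, 26, 0, 0, 0, 0, 0, 0, 34, -10, 0, 0, 0, 0, 0, 38, -30, 0, 0, 0, 0, 0, 40, -60, 0, 0, 0, 0, 0, 40, -90, 0, 0, 0, 0, 0, 45, -120, 0, 0, 0, 0, 0, 55, -145, 0, 0, 0, 0, 0, 65, -160, 0, 0, 0, 0, 0, 70, -165, 0, 0, 0, 0]

```text
time_s: 23.2
ee_pos: [0.4706, 0.2041, 0.2303]
eef_rot: [-0.607, 0.794, -0.001, 0.002]
force: [0.0, 0.0, -0.6]
finger_gap: -0.001
```

```bash
python3 - <<'E'
from h import *
st()
for n in('side','top'):
    c=cam(n);bottle(c,w(0,0),n);lever(c,n,-63); g=c['frame'][...,::-1]
    a=(150,230,210,310) if n=='side' else (135,275,180,350)
    k=7 if n=='side' else 4
    cv2.imwrite(f'pics/{n}18.png',cv2.resize(g[a[0]:a[1],a[2]:a[3]],None,fx=k,fy=k,interpolation=cv2.INTER_CUBIC))
E
```

```text
t 23.2 pos [0.4706 0.2041 0.2303] clamp [-149.4  -55.3] yaw -105.2 tilt [0.005 0.001] F [ 0.   0.  -0.6] gap -0.001 q [ 0.27  0.27 -0.33  0.97 -0.   -1.04]
side 0.012 ctr [-0.4  0.7] r 29.3 160
side 0.094 ctr [ 0.4 -0.4] r 14.9 44
side lever theta 1.466 mean [-70.2 -57.6] n 76 z 57.9 rmax 88.3
top 0.012 ctr [-6.8 -7.9] r 21.1 86
top 0.094 ctr [0.9 0.4] r 14.3 60
top lever theta 1.556 mean [-69.5 -36.5] n 62 z 59.4 rmax 58.5
```

View pics/side18.png

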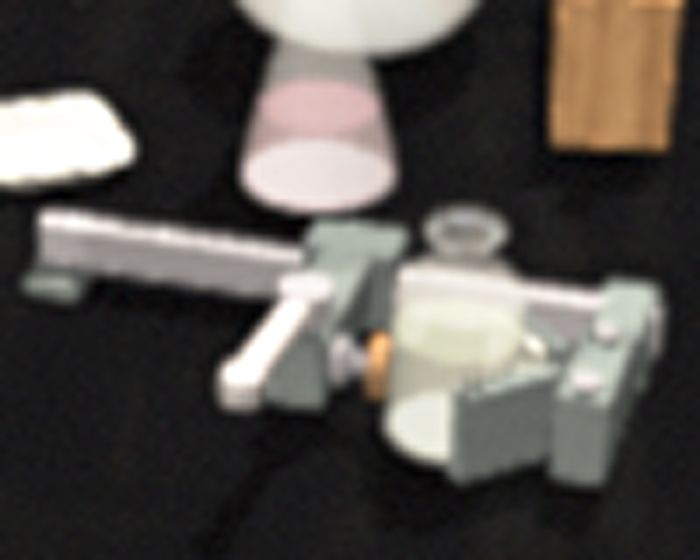

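View pics/top18.png

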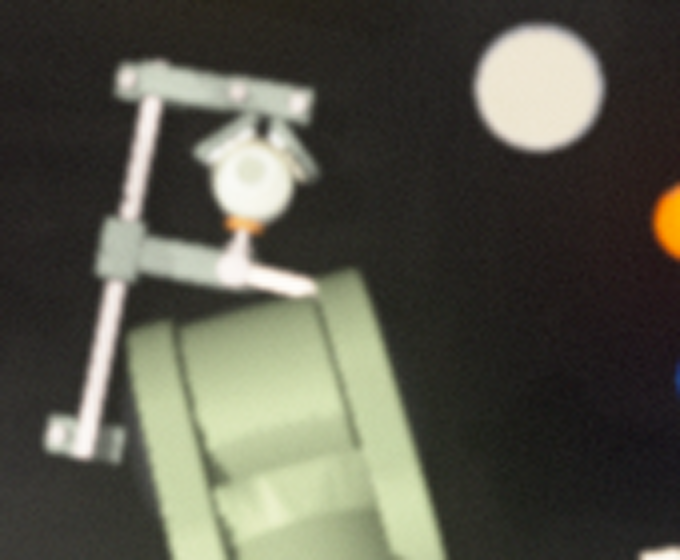

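>>> arm_command:
  commands: [0, 15, 0, 0, 0, 0, 0, 0, 40, 0, 0, 0, 0, 0, 0, 65, 0, 0, 0, 0, 0, 0, 90, 0, 0, 0, 0, 0, 0, 110, 0, 0, 0, 0, 0, 0, 120, 0, 0, 0, 0, 0, 0, 120, 0, 0, 0, 0, 0]

```text
time_s: 23.88
ee_pos: [0.3524, 0.2348, 0.2258]
eef_rot: [-0.608, 0.794, 0.0, -0.001]
force: [-0.3, -0.5, 0.2]
finger_gap: -0.001
```

```bash
python3 - <<'E'
from h import *
st()
c=cam('top');bottle(c,w(0,0),'t')
P=cloud(c)
L=np.concatenate([((P[...,:2]-O)@np.c_[u,yv])*1e3,P[...,2:]*1e3],-1).reshape(-1,3)
m=(L[:,2]>52)&(L[:,2]<66)&(L[:,0]>-100)&(L[:,0]<-45)&(L[:,1]<12)&(L[:,1]>-95)
q=L[m]
for y0 in range(-90,12,10):
    k=q[(q[:,1]>=y0)&(q[:,1]<y0+10)]
    if len(k): print(y0,len(k),np.round(k[:,0].mean(),1))
A=L[(L[:,2]>36)&(L[:,2]<50)&(L[:,1]>20)&(L[:,1]<60)&(L[:,0]>-110)&(L[:,0]<-35)]; print('arm x',np.percentile(A[:,0],[3,50,97]))
g=c['frame'][...,::-1]; cv2.imwrite('pics/t19.png',cv2.resize(g[135:275,140:350],None,fx=3.8,fy=3.8,interpolation=cv2.INTER_CUBIC))
E
```

```text
t 23.88 pos [0.3524 0.2348 0.2258] clamp [-271.4  -48.1] yaw -105.1 tilt [-0.002 -0.001] F [-0.3 -0.5  0.2] gap -0.001 q [ 0.41  0.11 -0.53  0.92 -0.   -0.89]
t 0.012 ctr [-6.7 -7.9] r 21.4 82
t 0.094 ctr [1.  0.4] r 14.5 58
-90 10 -72.2
-80 18 -73.0
-70 16 -71.7
-60 16 -70.3
-50 16 -70.9
-40 15 -69.3
-30 16 -68.6
-20 16 -68.4
-10 23 -67.3
0 21 -68.1
10 2 -66.8
arm x [-79.57940862 -67.17202948 -54.99724051]
```

View pics/t19.png

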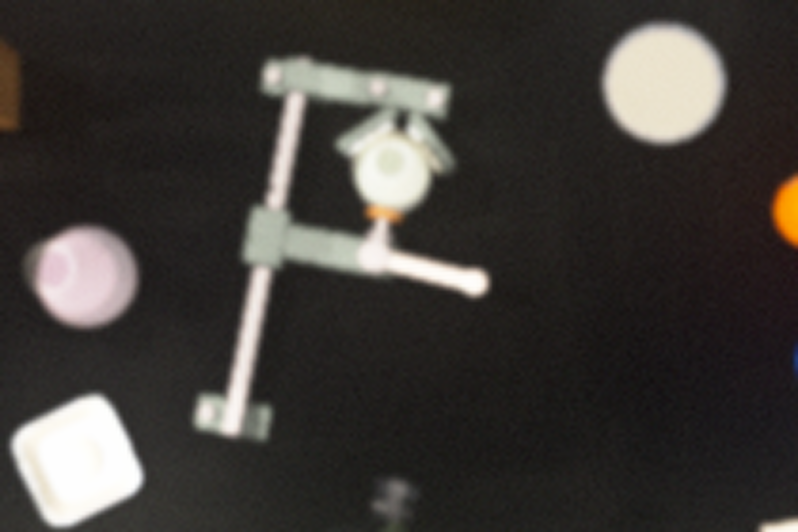

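The top view shows the lever at the stop, knob at (477,283), with the pad against the bottle and the bottle centred in the V. The dish, tray, flask and look-alikes are where they were.

```bash
python3 -c "
from h import *
print(manip.job_done()); st()"
```

```text
the job is handed in; nothing more can be done
None
the job is handed in; nothing more can be done
```

The bottle is clamped upright and centred in the V, with the free jaw against it and the lever locked. I handed the job in at about 24 s of the 72 s allowed.

**What I did**
- **Placing:** I lifted the clear bottle by its body and set it down upright about 20 mm short of the V.
- **Seating:** I pushed it home with closed fingers while the jaw was still at about 25 mm. Past contact, 3 mm more command moved it only 0.3 mm, at 12 N.
- **Jaw and lever:** I slid the jaw up until the pad bore on the bottle, where the force rose from about 6 N to 12 N. Then I swung the lever to its stop.

**Last checks**
- **Bottle:** The rim and body fits put its axis within about 1 mm of v_seat. One top-view fit of the body gave (-7, -8) mm. I disregarded it because that view sees only part of the body wall and the fitted radius was wrong (21 mm instead of 29 mm).
- **Lever:** The lever's direction in the final top view works out to about 1.5 rad, which is the stop. One side-view fit read 1.47.
- **Jaw:** It slipped back about 4 mm during locking, to about 95 mm, with the pad still against the bottle.
- **Bystanders:** The dish, flask and tray, and the look-alikes where visible, looked unmoved in the pictures. I did not measure them again.
- **Robot:** The highest measured wrist force was about 31 N, against the lever stop. At hand-in the gripper was clear of everything.

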